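# Load the column carrier and lock it with the sliding retaining plate

### The job

Load the column carrier: lay every chromatography column that is lying on the bench into a pair of notches of the ribbed cradle made for its length - long columns in the cradle with the wide-set ribs, short ones in the cradle with the narrow-set ribs - down in the notches, with both ribs between its two nuts. Then slide the retaining plate along its rails over the columns, never lifting it off the rails, until its holes find the two pins and it drops flat onto its seats. Do not disturb the other things on the bench.

Things in the scene. Friction and masses are not known exactly. Their poses are not given: they have to be found in the camera images.
- carrier: fixed tray, level on the bench: grey base 12 mm thick, x from -95 to 196 mm, y from -186 to 186 mm. Origin at bench level midway between its two pins; x points away from the robot (within 7 degrees), y left, z up. A rail 26 mm wide runs along x at each side. The two cradles lie on the base between the rails at x = 0, centred at y = -67 and +67 mm.
- rail (a point): middle of the right rail's raised part, at its top, 56 mm above the bench (carrier x = 107, y = -159 mm). Both rails (y = -159 and +159 mm) are raised to 56 mm from x = 28 to 186 mm; nearer the robot (x = -32 to 28 mm) they are low seats, top 48 mm above the bench. Guards 8 mm higher than the raised rails stand along their outer sides (inner faces at y = -178 and +178 mm) and across their far ends (x = 188 mm).
- pin_right (a point): foot of the right pin, on the low seat (carrier x = 0, y = -159 mm, 48 mm above the bench): fixed upright steel pin 10 mm dia., coned to 4 mm at its tip, which is 55.5 mm above the bench, just under the level of the raised rails.
- pin_left (a point): foot of the left pin, the same, at carrier x = 0, y = +159 mm.
- plate_seat (a point): midway between the two pin feet, 48 mm above the bench; axes as the carrier. The plate's origin comes here when it has dropped home.
- cradle_wide: cradle with white ribs for long columns, fixed on the left or right half of the carrier. Origin under its middle, 12 mm above the bench; x as the carrier's, along the columns. Two ribs 8 mm thick, 132 mm long (y), at x = -54 and +54 mm, top 34 mm above the bench, each with 3 notches 14 mm wide, 7 mm deep at y = -44, 0, +44 mm. Floor 16 mm above the bench.
- cradle_narrow: the same cradle for short columns, on the other half, its ribs at x = -29 and +29 mm. In either cradle a column lies along x, centred at x = 0, the tube sunk 4 mm into one notch of each rib, both ribs between its nuts (7 mm end play each way).
- plate: loose aluminium retaining plate, 50 (x) x 344 (y) x 6 mm, about 350 g. Origin under its middle; axes as the carrier's within 0.1 rad. Hole 13 mm dia. at y = -159 mm; slot 13 (x) x 18 mm (y) at y = +159 mm. Starts across both raised rails, 134 to 155 mm beyond the pins; holes over the pins, it drops 8 mm to the low seats, 2 mm above the seated tubes.
- grip (a point): middle of the top of the plate's black grip bar, 32 mm above the plate's underside and over its origin. The bar is 12 mm thick (x), 64 mm long (y), 26 mm high.
- column_a: steel chromatography column, long: 170 mm overall; bare round tube, 16 mm dia., over the middle 130 mm; a hex nut 20 mm long, 22 mm across flats, 25.4 mm across corners, at each end. Starts flat on the bench, axis 11 mm up; may be absent. Origin on the axis at mid length (centre of mass, about 160 g), x along the axis. Seated in notches its axis is 38 mm above the bench; on top of the teeth 42 mm.
- column_b: steel chromatography column, long: 170 mm overall; bare round tube, 16 mm dia., over the middle 130 mm; a hex nut 20 mm long, 22 mm across flats, 25.4 mm across corners, at each end. Starts flat on the bench, axis 11 mm up; may be absent. Origin on the axis at mid length (centre of mass, about 160 g), x along the axis. Seated in notches its axis is 38 mm above the bench; on top of the teeth 42 mm.
- column_c: steel chromatography column, long: 170 mm overall; bare round tube, 16 mm dia., over the middle 130 mm; a hex nut 20 mm long, 22 mm across flats, 25.4 mm across corners, at each end. Starts flat on the bench, axis 11 mm up; may be absent. Origin on the axis at mid length (centre of mass, about 160 g), x along the axis. Seated in notches its axis is 38 mm above the bench; on top of the teeth 42 mm.
- column_d: steel chromatography column, short: 120 mm overall; bare round tube, 16 mm dia., over the middle 80 mm; a hex nut 20 mm long, 22 mm across flats, 25.4 mm across corners, at each end. Starts flat on the bench, axis 11 mm up; may be absent. Origin on the axis at mid length (centre of mass, about 120 g), x along the axis. Seated in notches its axis is 38 mm above the bench; on top of the teeth 42 mm.
- column_e: steel chromatography column, short: 120 mm overall; bare round tube, 16 mm dia., over the middle 80 mm; a hex nut 20 mm long, 22 mm across flats, 25.4 mm across corners, at each end. Starts flat on the bench, axis 11 mm up; may be absent. Origin on the axis at mid length (centre of mass, about 120 g), x along the axis. Seated in notches its axis is 38 mm above the bench; on top of the teeth 42 mm.
- column_f: steel chromatography column, short: 120 mm overall; bare round tube, 16 mm dia., over the middle 80 mm; a hex nut 20 mm long, 22 mm across flats, 25.4 mm across corners, at each end. Starts flat on the bench, axis 11 mm up; may be absent. Origin on the axis at mid length (centre of mass, about 120 g), x along the axis. Seated in notches its axis is 38 mm above the bench; on top of the teeth 42 mm.
- wrench: bystander, not needed: open-ended steel wrench lying flat, 150 mm long; origin under its middle.
- jar: bystander, not needed: amber glass jar with a white cap, 48 mm across, 50 mm tall; origin under its middle.
- beaker: bystander, not needed: glass beaker, 70 mm across, 90 mm tall; origin under its middle.
Not all that is in view belongs to the job. What is shaped like the column_f but black or brown is not meant. Leave any orange look-alike of the column_e alone.

How it is judged:
By the outcome, as a careful person would: the job done as asked, in the order asked, and still so for the second after the job is handed in, with the robot touching nothing.
Of column_a, column_b, column_c, column_d, column_e, column_f only 4 to 6 are there at a start; the rules pass over those that are not, and their reading is None.
At some moment in a run one of plate may be knocked a few centimetres aside while the robot is not near it.
Once in a run the grip may slacken for a moment while it holds something.
It also fails if it takes over 210 s, if anything falls off the work surface, if the arm or the gripper's body presses on something with over 40 N, if the wrist force passes 120 N, or if a joint passes its speed limit or range.

### The arm

A 6-joint arm with a two-finger parallel gripper is mounted at the origin on the work surface. World frame = base frame: x ahead of the robot, y to its left, z up, the work surface at z = 0. Lengths are in m, angles in rad, forces in N, time in s.
With the tool pointing down it reaches from about 0.3 to 0.875 m from the base axis. Payload 6.4 kg.
Tool frame: the origin (TCP) lies midway between the tips of the shut fingers; the grasp point (between the pads) lies 19 mm behind it (grasp_offset is the distance from the TCP to the grasp point, in m); z points along the fingers, y is the line along which they close (so a half turn about z gives the same grasp; the last joint's range is limited). The gripper opens to 85 mm and grips with 20 to 120 N. Pads are 22 mm wide; open, the fingers measure 114 mm over their backs; the gripper's body (76 mm by 85 mm) begins 54 mm behind the grasp point. The pads swing forward as they close: fully open they stand 13 mm farther back than shut.
Start: joints at [-1.459, 0.181, 1.607, -0, 1.354, -0.206], TCP at [0.18, -0.546, 0.207] pointing down, gripper open.
Joint ranges: [-2.99, 2.99], [-0.89, 2.07], [0.3, 2.58], [-1.14, 4.28], [0, 2.63], [-3.12, 3.12]. Speed limits (rad/s): [2.57, 2.57, 3.01, 3.14, 3.14, 3.14].

### API

Orientations are given as a unit quaternion [w, x, y, z].
In Python, from bench import * gives the robot as it stands. The module is installed in compiled form; this text tells all that it offers.
- The arm moves only by the tool servo_tool, never from a script. Its argument "commands" is text: rows parted by semicolons, each of 7 numbers parted by spaces: the turn, a rotation vector about the tool's x, y, z in rad, then the shift along the tool's x, y, z in mm, then the opening, from 0 (shut) to 1 (fully open). In form: wx wy wz dx dy dz claw; .... A call has 1 to 5 rows; each row shifts and turns the commanded pose from where the row before left it, along the tool's axes as they then stand; what a row does not reach is not made up. A row lasts 1/8 s, in which the tool goes at most 62.5 mm and 10.7 degrees, less where a joint would pass 70% of its speed; a pose out of reach is approached as far as the arm can. A call with a gripper value outside its range is refused whole. The fingers move at their own pace and stop on an object; the grip force is fixed at half the most. Time passes only in rows, so rows that do not move let the fingers close. It gives the time, the measured TCP pose, the force, the opening and the grip force at its end, in the units of the state.
- get_obs(): the state, without advancing time (a new reading comes with each control period).
- camera(name): name is "scene" or "top"; returns the picture (384x512x3 uint8, blue, green, red); there is no depth.
- calibration(name): a dict with "fx", "fy", "cx", "cy" (pixels), "R" (3x3) and "t" (3): a world point X has camera coordinates R X + t. Camera axes: x right, y down, z forward; pixel columns grow to the right and rows downward; lengths in m; the calibration is good to about 2 mm. A picture is of the moment at which its call begins. calibration takes no time and is no camera call.
- hand_in(): hands the job in; it is judged then, once.
The state is a dict: "time_s": time; "q": joint angles; "dq": joint speeds; "joint_efforts": joint torques, N m; "eef_pos": TCP position; "eef_rot": TCP orientation; "wrist_force": force on the tool from outside, world axes, zero at the start; "torque": the same for the moment, N m; "opening": opening from 0.0 (shut) to 1.0 (fully open); "grasp_force": force on a finger pad.
Only numpy, scipy, OpenCV 4.12 (cv2) and the standard library are available. Lean on these libraries where they do the work, as an engineer would, in place of code of your own. Each camera call takes 0.05 s, during which the arm holds its last target. There are 200 camera calls.

## Working session

There is one attempt and no reset: what is moved stays moved. The work goes in short steps, Python scripts to look and compute and a tool call to move; the robot and the scene stay as the last step left them, time stands still between calls to the robot, and variables do not carry over. Pictures are saved under pics/ and viewed, at most 14 in all, crops included, and the job is handed in when it is done.

Besides the shell and the picture viewer there is one more tool, called after "Emit:" as a command line: name --argument value ..., lists and objects as JSON in quotes. servo_tool: Moves the arm, as the interface text tells. Its arguments: {"type":"object","properties":{"commands":{"type":"string"}},"required":["commands"]}

```bash
mkdir -p pics; python3 - <<'E'
from bench import *
import cv2
for n in("scene","top"):
    im=camera(n); cv2.imwrite(f"pics/{n}0.png",cv2.resize(im,None,fx=1.5,fy=1.5,interpolation=cv2.INTER_CUBIC)); cv2.imwrite(f"{n}_raw.png",im)
    print(n,calibration(n))
print(get_obs())
E
```

```text
scene {'fx': 367.8101308442626, 'fy': 367.8101308442626, 'cx': 254.7464951892985, 'cy': 196.8724652943752, 'R': array([[ 0.46023536,  0.88773821, -0.01021246],
       [ 0.69512808, -0.36748715, -0.61785933],
       [-0.55225028,  0.27726174, -0.78622233]]), 't': array([-0.13823281, -0.35624733,  1.43339222])}
top {'fx': 410.39017780380533, 'fy': 410.39017780380533, 'cx': 260.15315715778024, 'cy': 191.60525397393806, 'R': array([[-0.02072406, -0.99970853, -0.01238422],
       [-0.98922865,  0.02229896, -0.14467008],
       [ 0.14490407,  0.00925268, -0.98940244]]), 't': array([-0.09714199,  0.55820292,  1.27932506])}
{'time_s': 0.1, 'q': array([-1.45928978e+00,  1.81506394e-01,  1.60787641e+00,  1.30373383e-05,
        1.35378994e+00, -2.06294423e-01]), 'dq': array([-0.00029926, -0.00328386, -0.00351148, -0.00136036, -0.00034076,
        0.00056589]), 'joint_efforts': array([ 1.79945764e-04, -4.45874727e+01, -3.52238774e+01, -2.15387395e-04,
        4.14460665e-03,  3.92025868e-05]), 'eef_pos': array([ 0.17964022, -0.54567404,  0.20626724]), 'eef_rot': array([-7.88855879e-04,  9.87401774e-01,  1.58231198e-01,  4.37868321e-05]), 'wrist_force': array([ 0.49413826, -0.6385854 , -0.4976151 ]), 'torque': array([ 0.00714878, -0.03963493, -0.05301478]), 'grasp_force': 0.0, 'opening': 1.002768390079589}
```

View pics/top0.png

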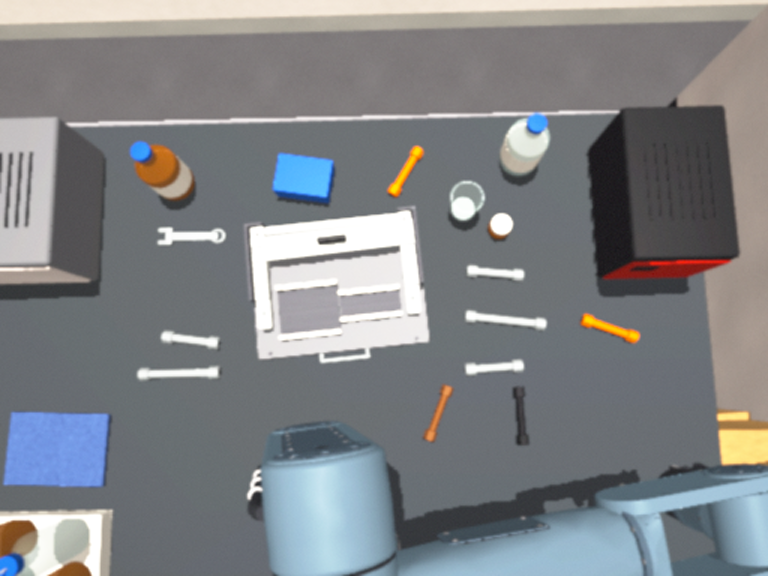

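View pics/scene0.png

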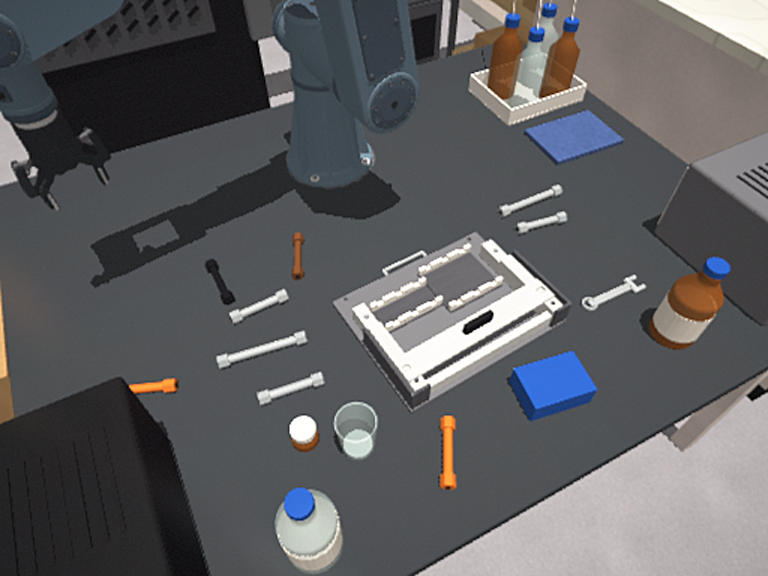

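Five silver columns: left are a short at (190,340) and a long at (178,373). On the right are a short at (495,272), a long at (506,320) and a short at (495,367). The wide cradle is on the left half, and the plate is at the far end with its grip at (331,239).

```bash
cat > h.py <<'E'
import numpy as np, cv2
from bench import *
def w(n,u,v,z):
    c=calibration(n); d=c["R"].T@np.array([(u-c["cx"])/c["fx"],(v-c["cy"])/c["fy"],1]); o=-c["R"].T@c["t"]
    return o+d*(z-o[2])/d[2]
def px(n,X):
    c=calibration(n); p=c["R"]@np.asarray(X)+c["t"]; return c["fx"]*p[0]/p[2]+c["cx"],c["fy"]*p[1]/p[2]+c["cy"]
def cols(im,n="top",z=.013,boxes=None):
    """silver columns lying on the bench: world centre, yaw, length(px)"""
    hsv=cv2.cvtColor(im,cv2.COLOR_BGR2HSV)
    m=((hsv[...,2]>120)&(hsv[...,1]<60)).astype(np.uint8)
    k,l,s,c=cv2.connectedComponentsWithStats(m)
    out=[]
    for i in range(1,k):
        if not 100<s[i,4]<700: continue
        p=np.argwhere(l==i)[:,::-1].astype(np.float32)
        r=cv2.minAreaRect(p)
        P=np.array([w(n,u,v,z)[:2] for u,v in p]); mu=P.mean(0); U,S,V=np.linalg.svd(P-mu,full_matrices=False)
        a=(P-mu)@V[0]; b=(P-mu)@V[1]; mid=mu+V[0]*(a.max()+a.min())/2
        out.append((c[i].round(1),mid.round(4),round(float(np.degrees(np.arctan2(V[0][1],V[0][0])))%180,1),round(float(np.ptp(a)),3),round(float(np.ptp(b)),3)))
    return out
E
python3 - <<'E'
from h import *
for n in("top","scene"):
    im=cv2.imread(n+"_raw.png")
    print(n)
    for o in cols(im,n): 
        if o[3]>.09: print(*o)
im=cv2.imread("top_raw.png"); cv2.imwrite("pics/ct.png",cv2.resize(im[130:248,155:295],None,fx=5,fy=5,interpolation=cv2.INTER_CUBIC))
im=cv2.imread("scene_raw.png"); cv2.imwrite("pics/cs.png",cv2.resize(im[150:275,220:385],None,fx=4.7,fy=4.7,interpolation=cv2.INTER_CUBIC))
E
```

```text
topTraceback (most recent call last):
  File "<stdin>", line 5, in <module>
  File "h.py", line 18, in cols
    P=np.array([w(n,u,v,z)[:2] for u,v in p]); mu=P.mean(0); U,S,V=np.linalg.svd(P-mu,full_matrices=False)
                ~^^^^^^^^^
  File "h.py", line 4, in w
    c=calibration(n); d=c["R"].T@np.array([(u-c["cx"])/c["fx"],(v-c["cy"])/c["fy"],1]); o=-c["R"].T@c["t"]
ValueError: time passes only in moves, steps and waits
```

Calibration calls seem limited per instant, so I'll cache them.

```bash
sed -i 's/c=calibration(n)/c=C[n]/' h.py; sed -i '2a C={n:calibration(n) for n in ("top","scene")}' h.py
python3 - <<'E'
from h import *
for n in("top","scene"):
    im=cv2.imread(n+"_raw.png")
    print(n)
    for o in cols(im,n): 
        if o[3]>.09: print(*o)
im=cv2.imread("top_raw.png"); cv2.imwrite("pics/ct.png",cv2.resize(im[130:248,155:295],None,fx=5,fy=5,interpolation=cv2.INTER_CUBIC))
im=cv2.imread("scene_raw.png"); cv2.imwrite("pics/cs.png",cv2.resize(im[150:275,220:385],None,fx=4.7,fy=4.7,interpolation=cv2.INTER_CUBIC))
E
```

```text
top
[117.6 121.4] [0.8107 0.3676] 139.5 0.097 0.073
[310.7 132.1] [ 0.7555 -0.2814] 150.7 0.099 0.088
[127.  156.8] [0.6872 0.3331] 88.9 0.155 0.041
[330.3 181. ] [ 0.5901 -0.3391] 83.3 0.133 0.031
[337.3 212.6] [ 0.4855 -0.357 ] 82.4 0.184 0.035
[125.7 225.8] [0.4575 0.331 ] 82.0 0.132 0.033
[329.8 244.1] [ 0.3843 -0.3276] 92.9 0.14 0.043
[118.1 248.2] [0.3857 0.3541] 90.4 0.181 0.032
[505.5 350.3] [ 0.0413 -0.8559] 5.7 0.132 0.029
[440.5 353.4] [ 0.0301 -0.6583] 14.0 0.098 0.039
scene
[296.3  15.4] [-0.4591  0.6297] 146.5 0.337 0.027
[317.9  11.9] [-0.4201  0.7263] 132.3 0.333 0.186
[182.   37.1] [-0.5445  0.0489] 168.6 0.227 0.091
[  6.2 100.9] [-0.4433 -0.7318] 177.9 0.345 0.069
[353.4 133. ] [0.3832 0.3551] 90.3 0.18 0.032
[361.2 147.4] [0.4552 0.3324] 82.3 0.129 0.033
[408.3 195.2] [0.6912 0.33  ] 88.7 0.149 0.039
[172.3 203.4] [ 0.3808 -0.3234] 93.6 0.123 0.031
[451.  216.1] [0.813  0.3887] 25.6 0.097 0.105
[173.9 232.3] [ 0.4826 -0.3544] 82.7 0.174 0.029
[193.2 258.2] [ 0.5867 -0.3366] 83.6 0.122 0.028
```

View pics/ct.png

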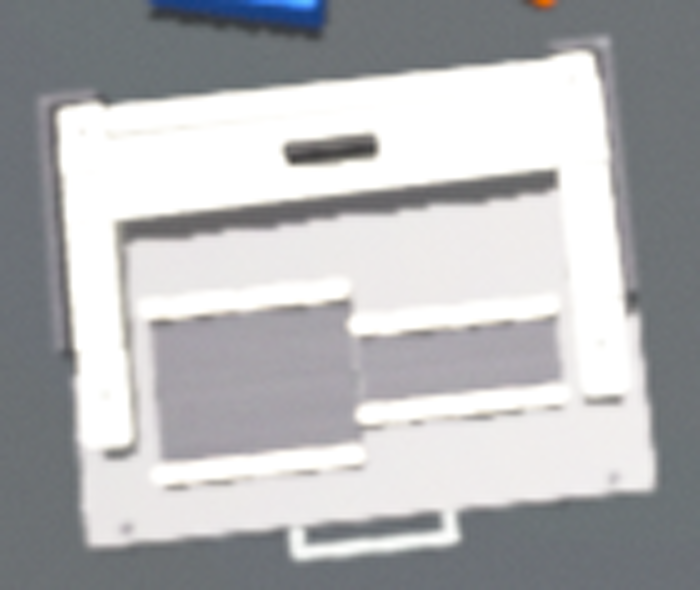

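View pics/cs.png

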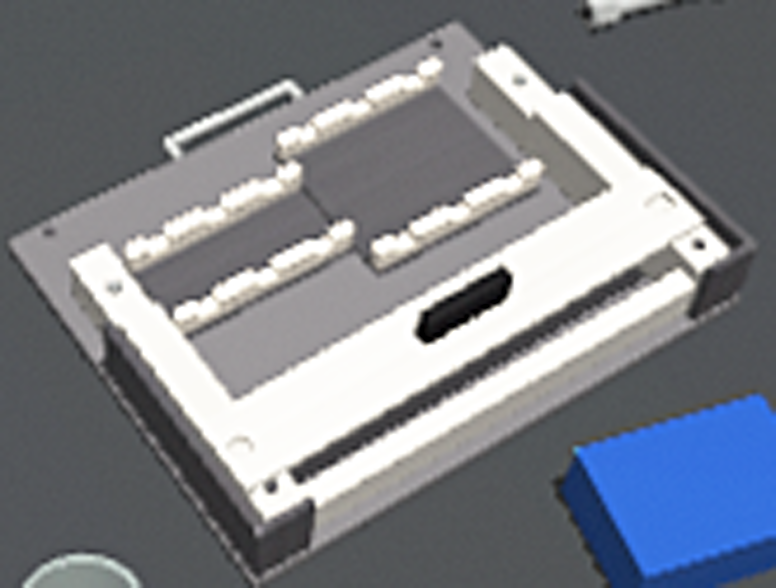

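The top crop shows the base near corners at (88,547) and (655,490) and the grip at (331,148). The scene crop shows the pins at (518,80) and (113,287), and the plate holes at (660,200) and (240,443). I'll fit the carrier and plate poses and write a row planner.

```bash
cat >> h.py <<'E'
def fit(obs):
    """obs: (cam,u,v,localxyz) -> x,y,yaw, residual px"""
    from scipy.optimize import least_squares
    def f(p):
        c,s=np.cos(p[2]),np.sin(p[2]); r=[]
        for n,u,v,(x,y,z) in obs:
            a=px(n,[p[0]+c*x-s*y,p[1]+s*x+c*y,z]); r+=[a[0]-u,a[1]-v]
        return r
    r=least_squares(f,[.55,0,.05],loss="soft_l1"); return r.x,np.array(r.fun).reshape(-1,2).round(1).tolist()
def pose():
    o=get_obs(); q=o["eef_rot"]; a=2*np.arctan2(q[2],q[1]); return [*o["eef_pos"],(a+np.pi)%(2*np.pi)-np.pi]
def plan(wps,p=None,vmax=55,wmax=.17):
    """wps: (x,y,z,yaw_deg,claw[,vmax]) ; or ('hold',n,claw)"""
    p=list(p or pose()); rows=[]
    for wp in wps:
        if wp[0]=="hold": rows+=[f"0 0 0 0 0 0 {wp[2]}"]*wp[1]; continue
        T=np.array([*wp[:3],np.radians(wp[3])]); v=wp[5] if len(wp)>5 else vmax
        d=T-p; d[3]=(d[3]+np.pi)%(2*np.pi)-np.pi
        n=max(1,int(np.ceil(max(np.linalg.norm(d[:3])*1000/v,abs(d[3])/wmax)-.02)))
        for i in range(n):
            d=T-p; d[3]=(d[3]+np.pi)%(2*np.pi)-np.pi
            g=d/(n-i); wz=round(-g[3],2)
            # the shift is taken along the tool axes before the turn of that row
            c,s=np.cos(p[3]),np.sin(p[3])
            t=np.round([(c*g[0]+s*g[1])*1000,(s*g[0]-c*g[1])*1000,-g[2]*1000])
            rows.append(f"0 0 {wz:g} {t[0]:g} {t[1]:g} {t[2]:g} {wp[4]}")
            p=[p[0]+(c*t[0]+s*t[1])/1000,p[1]+(s*t[0]-c*t[1])/1000,p[2]-t[2]/1000,p[3]-wz]
    for i in range(0,len(rows),5): print("; ".join(rows[i:i+5]))
    print("end",np.round(p,4))
E
python3 - <<'E'
from h import *
T=lambda u,v:((u+.5)/5-.5+155,(v+.5)/5-.5+130)
S=lambda u,v:((u+.5)/4.7-.5+220,(v+.5)/4.7-.5+150)
car=[("top",*T(88,547),(-.095,.186,.012)),("top",*T(655,490),(-.095,-.186,.012)),
("scene",*S(458,22),(-.095,.186,.012)),("scene",*S(12,243),(-.095,-.186,.012)),("scene",*S(518,80),(0,.159,.054)),("scene",*S(113,287),(0,-.159,.054))]
x,r=fit(car);print(x,np.degrees(x[2]),r)
for g in(car[:2],car[2:]): print(fit(g)[0])
pl=[("scene",*S(660,200),(0,.159,.062)),("scene",*S(240,443),(0,-.159,.062)),("top",*T(331,148),(0,0,.088)),("scene",*S(470,298),(0,0,.085))]
y,r=fit(pl);print(y,r)
c,s=np.cos(x[2]),np.sin(x[2]);d=y[:2]-x[:2];print("plate in carrier",c*d[0]+s*d[1],-s*d[0]+c*d[1],y[2]-x[2])
# check rails/ribs visually
im=cv2.resize(cv2.imread("scene_raw.png")[150:275,220:385],None,fx=4.7,fy=4.7,interpolation=cv2.INTER_CUBIC)
im2=cv2.resize(cv2.imread("top_raw.png")[130:248,155:295],None,fx=4.7,fy=4.7,interpolation=cv2.INTER_CUBIC)
for X,Y in [(sx*.054,.067+k) for sx in(-1,1) for k in(-.044,0,.044)]+[(sx*.029,-.067+k) for sx in(-1,1) for k in(-.044,0,.044)]:
    W=[x[0]+c*X-s*Y,x[1]+s*X+c*Y,.030]
    u,v=px("scene",W);cv2.circle(im,(int((u+.5-220)*4.7),int((v+.5-150)*4.7)),2,(0,0,255),-1)
    u,v=px("top",W);cv2.circle(im2,(int((u+.5-155)*4.7),int((v+.5-130)*4.7)),2,(0,0,255),-1)
cv2.imwrite("pics/chk.png",cv2.resize(np.vstack([im[30:350,:650],im2[200:480,:650]]),None,fx=1,fy=1))
print("lift plan");
plan([(.385,-.3265,.12,90,.5),(.3835,-.3255,.03,92.5,.5)])
E
```

```text
[0.52109784 0.0027105  0.08167857] 4.679837611017948 [[-0.4, 0.1], [0.5, -0.4], [-0.1, 0.1], [-1.4, -0.1], [0.8, -0.2], [0.2, -0.2]]
[0.5206492  0.00248439 0.07836107]
[0.52138928 0.00277762 0.08388617]
[0.65594084 0.01409403 0.09796615] [[0.0, 0.4], [0.0, 0.3], [-0.8, -0.5], [-0.9, -0.8]]
plate in carrier 0.13532220468854728 0.0003440340154954851 0.016287577728846633
lift plan
0 0 -0.16 33 -18 11 0.5; 0 0 -0.16 35 -13 11 0.5; 0 0 -0.16 37 -7 11 0.5; 0 0 -0.15 38 -1 11 0.5; 0 0 -0.16 37 5 11 0.5
0 0 -0.15 36 11 10 0.5; 0 0 -0.16 34 16 11 0.5; 0 0 -0.15 30 22 10 0.5; 0 0 -0.02 1 -1 45 0.5; 0 0 -0.03 0 -1 45 0.5
end [ 0.3834 -0.3259  0.0303  1.6178]
```

View pics/chk.png

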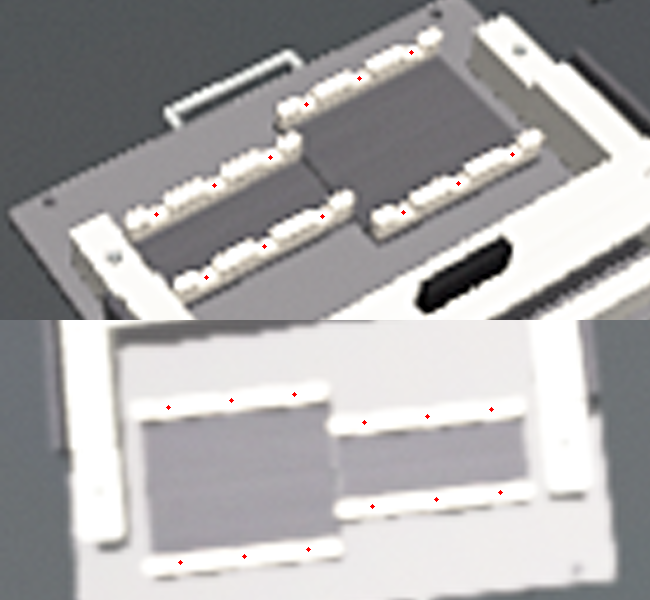

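The dots sit on the notches, so the fit holds. Now the first approach, to the nearest right short column.

Emit:
servo_tool --commands "0 0 -0.16 33 -18 11 0.5; 0 0 -0.16 35 -13 11 0.5; 0 0 -0.16 37 -7 11 0.5; 0 0 -0.15 38 -1 11 0.5; 0 0 -0.16 37 5 11 0.5"

```text
time_s: 0.72
eef_pos: [0.3081, -0.4072, 0.1514]
eef_rot: [-0.0, 0.849, 0.528, 0.0]
wrist_force: [0.6, 0.8, -1.1]
opening: 0.496
grasp_force: 0.0
```

Emit:
servo_tool --commands "0 0 -0.15 36 11 10 0.5; 0 0 -0.16 34 16 11 0.5; 0 0 -0.15 30 22 10 0.5; 0 0 0 0 0 0 0.5"

```text
time_s: 1.23
eef_pos: [0.386, -0.3249, 0.1198]
eef_rot: [-0.001, 0.707, 0.707, 0.0]
wrist_force: [0.4, 0.3, 0.1]
opening: 0.501
grasp_force: 0.0
```

```bash
python3 - <<'E'
from h import *
print(np.round(pose(),4))
im=camera("scene");cv2.imwrite("scene_raw.png",im)
for n in("scene","top"):
    im=camera(n)
    for o in cols(im,n):
        if .09<o[3]<.2 and o[1][0]>.3: print(n,*o)
plan([(.3825,-.3255,.04,93,.5),(.3825,-.3255,.002,93,.5,30),('hold',2,.5)])
E
```

```text
[ 0.386  -0.3249  0.1198  1.5717]
scene [353.6 132.9] [0.3833 0.3551] 90.4 0.18 0.032
scene [361.2 147.4] [0.4552 0.3324] 82.3 0.129 0.033
scene [408.4 195.2] [0.6912 0.33  ] 88.8 0.149 0.039
scene [451.2 216.2] [0.8125 0.3884] 24.5 0.096 0.103
scene [173.9 232.3] [ 0.4826 -0.3544] 82.6 0.174 0.029
scene [193.2 258.2] [ 0.5867 -0.3366] 83.8 0.122 0.028
top [117.7 121.4] [0.8109 0.3673] 140.0 0.097 0.073
top [310.8 132.1] [ 0.7554 -0.2814] 151.3 0.099 0.085
top [126.8 156.9] [0.6871 0.3331] 88.8 0.155 0.041
top [330.2 181. ] [ 0.59   -0.3391] 83.2 0.133 0.031
top [326.1 211.3] [ 0.4896 -0.3276] 82.8 0.124 0.03
top [125.8 225.8] [0.4575 0.331 ] 82.3 0.132 0.033
top [365.8 238.7] [ 0.3986 -0.4459] 35.7 0.126 0.042
top [118.2 248.2] [0.3857 0.3541] 90.3 0.181 0.033
0 0 -0.03 1 -1 41 0.5; 0 0 -0.03 2 -2 40 0.5; 0 0 0 -0 0 19 0.5; 0 0 0 -1 0 19 0.5; 0 0 0 0 0 0 0.5
0 0 0 0 0 0 0.5
end [ 0.3822 -0.326   0.0022  1.6264]
```

Emit:
servo_tool --commands "0 0 -0.03 1 -1 41 0.5; 0 0 -0.03 2 -2 40 0.5; 0 0 0 0 0 19 0.5; 0 0 0 -1 0 19 0.5; 0 0 0 0 0 0 0.5"

```text
time_s: 2.0
eef_pos: [0.3811, -0.3256, 0.0011]
eef_rot: [-0.001, 0.688, 0.726, 0.0]
wrist_force: [-0.0, 0.1, 0.2]
opening: 0.5
grasp_force: 0.0
```

Emit:
servo_tool --commands "0 0 0 0 0 0 0; 0 0 0 0 0 0 0; 0 0 0 0 0 0 0; 0 0 0 0 0 0 0; 0 0 0 0 0 0 0"

```text
time_s: 2.62
eef_pos: [0.3825, -0.3255, 0.0022]
eef_rot: [0.0, 0.687, 0.727, -0.0]
wrist_force: [0.2, -0.3, 0.1]
opening: 0.001
grasp_force: 0.0
```

```bash
python3 - <<'E'
from h import *
o=get_obs();print(np.round(pose(),4),o["opening"],o["grasp_force"])
plan([(.3825,-.3255,.08,93,0,40),(.44,-.24,.12,60,0),(.5302,-.1079,.12,4.7,0),('hold',1,0)])
E
```

```text
[ 0.3825 -0.3255  0.0022  1.6279] 0.000657967855851358 0.0
0 0 0 0 -0 -39 0; 0 0 0 0 -0 -39 0; 0 0 0.15 21 16 -10 0; 0 0 0.14 22 12 -10 0; 0 0 0.15 24 9 -10 0
0 0 0.14 25 5 -10 0; 0 0 0.16 27 2 0 0; 0 0 0.16 27 -2 0 0; 0 0 0.16 26 -6 0 0; 0 0 0.16 24 -11 0 0
0 0 0.16 23 -14 0 0; 0 0 0.17 20 -18 0 0; 0 0 0 0 0 0 0
end [ 0.5306 -0.1073  0.1202  0.0779]
```

It closed empty, so I'll look.

```bash
python3 - <<'E'
from h import *
im=camera("scene");print(px("scene",(.3825,-.3255,.0022)))
cv2.imwrite("pics/m1.png",cv2.resize(im[160:260,120:250],None,fx=5.5,fy=5.5,interpolation=cv2.INTER_CUBIC))
E
```

```text
(np.float64(173.00331163502673), np.float64(205.95136664315166))
```

View pics/m1.png

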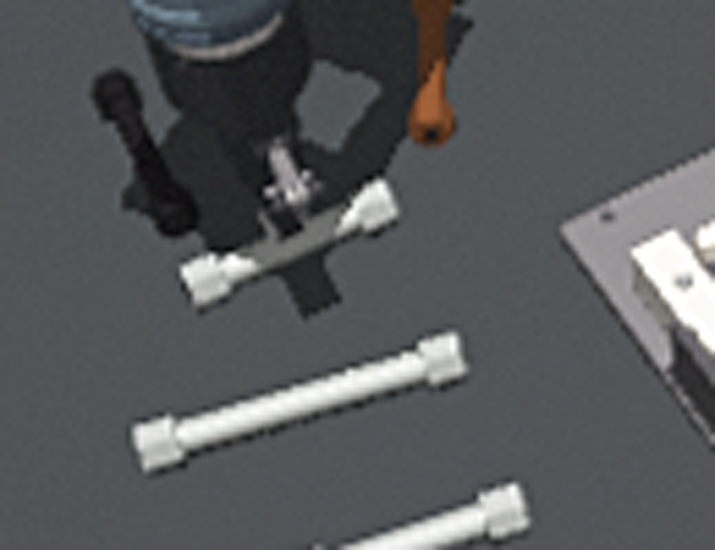

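Emit:
servo_tool --commands "0 0 0 0 0 -20 0; 0 0 0 0 0 -40 0; 0 0 0 0 0 -40 0; 0 0 0 0 0 0 0; 0 0 0 0 0 0 0.5"

```text
time_s: 3.3
eef_pos: [0.3822, -0.3251, 0.1015]
eef_rot: [-0.0, 0.687, 0.727, 0.0]
wrist_force: [-0.2, 0.5, 0.3]
opening: 0.203
grasp_force: 0.0
```

```bash
python3 - <<'E'
from h import *
print(pose())
p=pose()[:3]
im=camera("scene");a=px("scene",p);t=camera("top");b=px("top",p);print(a,b)
for n,i in(("scene",im),("top",t)):
    for o in cols(i,n):
        if .09<o[3]<.2 and o[1][0]>.3 and o[1][1]<0: print(n,*o)
f=lambda i,r,c:cv2.resize(i[r:r+100,c:c+140],(770,550),interpolation=cv2.INTER_CUBIC)[:,:]
A=f(im,130,110);B=f(t,190,270)
cv2.circle(A,(int((a[0]+.5-110)*5.5),int((a[1]+.5-130)*5.5)),3,(0,0,255),-1);cv2.circle(B,(int((b[0]+.5-270)*5.5),int((b[1]+.5-190)*5.5)),3,(0,0,255),-1)
cv2.imwrite("pics/m2.png",np.hstack([A[:,:400+0],B[:,200:600]]))
E
```

```text
[np.float64(0.38221508200326104), np.float64(-0.32509919497265444), np.float64(0.10154977246932063), np.float64(1.6278393482367246)]
(np.float64(166.6805765230094), np.float64(185.04736782465764)) (np.float64(333.04435198548634), np.float64(244.3242019947528))
scene [173.9 232.3] [ 0.4825 -0.3544] 82.6 0.174 0.029
scene [193.1 258.2] [ 0.5867 -0.3366] 83.7 0.122 0.028
top [310.8 132.1] [ 0.7581 -0.283 ] 151.2 0.105 0.087
top [330.3 181. ] [ 0.5899 -0.3391] 83.2 0.133 0.031
top [326.5 211.4] [ 0.4894 -0.3292] 82.7 0.128 0.03
top [362.7 240.7] [ 0.3925 -0.4357] 35.2 0.121 0.041
```

View pics/m2.png

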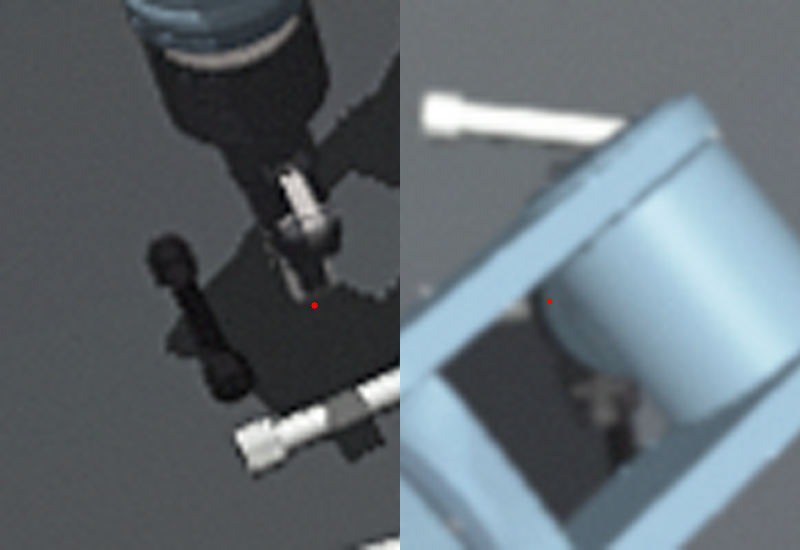

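Emit:
servo_tool --commands "0 0 0 0 0 35 0.5; 0 0 0 0 0 35 0.5; 0 0 0 0 0 0 0.5; 0 0 0 0 0 0 0.5"

```text
time_s: 3.9
eef_pos: [0.3826, -0.3256, 0.0323]
eef_rot: [-0.0, 0.687, 0.727, 0.0]
wrist_force: [-0.2, -0.5, 0.5]
opening: 0.502
grasp_force: 0.0
```

```bash
python3 - <<'E'
from h import *
p=pose();print(np.round(p,4),get_obs()["opening"])
im=camera("scene")
A=cv2.resize(im[165:235,135:220],None,fx=8,fy=8,interpolation=cv2.INTER_CUBIC)
def dot(X,c): a=px("scene",X);cv2.circle(A,(int((a[0]+.5-135)*8),int((a[1]+.5-165)*8)),3,c,-1)
dot(p[:3],(0,0,255))
d=np.array([np.sin(p[3]),-np.cos(p[3]),0])
for s in(-.021,.021): dot(p[:3]+d*s+[0,0,.005],(0,255,0))
ax=np.array([np.cos(p[3]),np.sin(p[3]),0])
for s in(-.06,0,.06): dot(np.array([.3825,-.3255,.011])+ax*s,(255,0,0))
cv2.imwrite("pics/m3.png",A)
E
```

```text
[ 0.3826 -0.3256  0.0323  1.6278] 0.5019060836522319
```

View pics/m3.png

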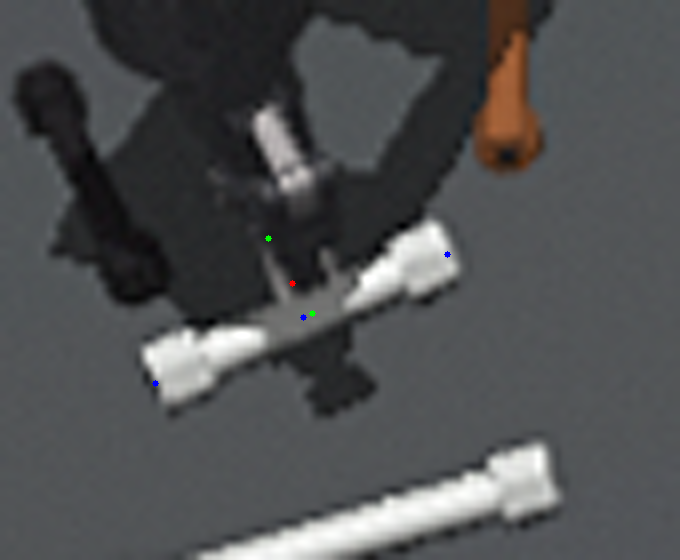

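```bash
python3 - <<'E'
from h import *
im=camera("scene"); t=camera("top")
g=lambda i:(255*(i/255.)**.45).astype(np.uint8)
A=cv2.resize(g(im[175:215,150:200]),None,fx=15,fy=15,interpolation=cv2.INTER_CUBIC)
cv2.imwrite("pics/m4.png",A[:,:])
print(w("scene",220,117,0),[px("scene",(0.,0,0)),-C["scene"]["R"].T@C["scene"]["t"],-C["top"]["R"].T@C["top"]["t"]])
print(get_obs()["q"])
E
```

```text
[ 0.06446563 -0.02569546  0.        ] [(np.float64(219.27579376449614), np.float64(105.45898140934447)), array([ 1.10284841, -0.40562659,  0.90544254]), array([ 0.36479773, -0.1213982 ,  1.34531958])]
[-9.41829189e-01  2.57860065e-01  1.91156904e+00  1.83905772e-05
  9.69706533e-01 -9.98860734e-01]
```

View pics/m4.png

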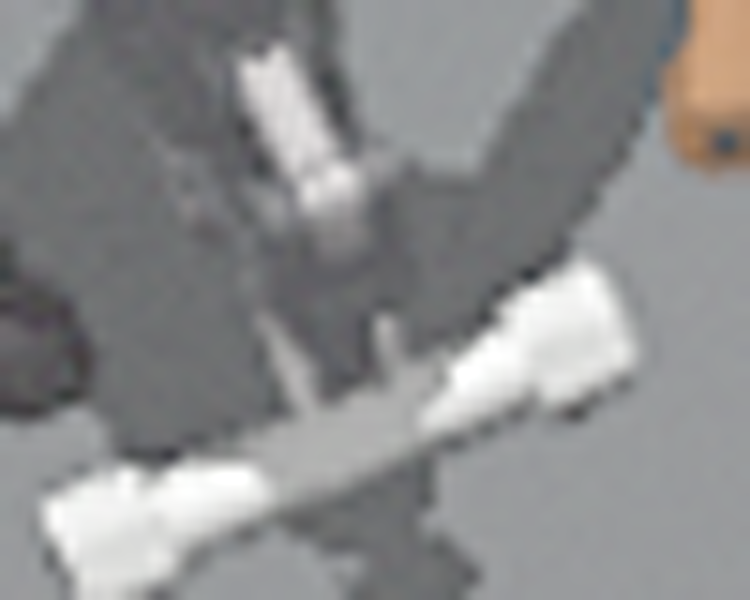

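```bash
python3 - <<'E'
from h import *
p=np.array([.1796,-.5457,.2063]);a=.318
d=np.array([np.sin(a),-np.cos(a),0])
for s in(-.0425,-.055,.0425,.055): print(s,np.array(px("scene",p+s*d+[0,0,.013]))*1.5)
print(np.array(px("scene",p))*1.5)
im=cv2.imread("pics/scene0.png")[90:240,0:150]
A=cv2.resize(im,None,fx=4,fy=4,interpolation=cv2.INTER_CUBIC);A=(255*(A/255.)**.6).astype(np.uint8)
for s in(-.0425,0,.0425):
    u,v=np.array(px("scene",p+s*d+[0,0,.013 if s else 0]))*1.5; cv2.circle(A,(int(u*4),int((v-90)*4)),3,(0,0,255),-1)
cv2.imwrite("pics/m5.png",A)
E
```

```text
-0.0425 [107.32274631 193.20660506]
-0.055 [113.43276669 189.96852955]
0.0425 [ 63.99394689 216.1692002 ]
0.055 [ 57.34747114 219.6915764 ]
[ 89.09205536 209.72845201]
```

View pics/m5.png

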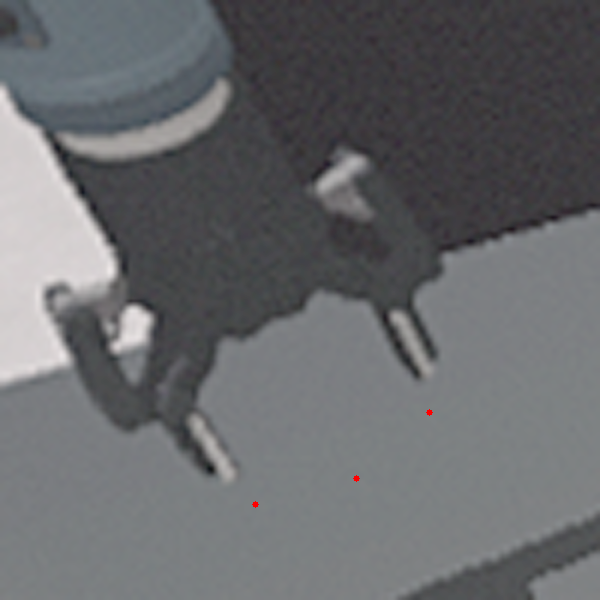

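Fingertips at the start image appear about 20 mm higher than the reported TCP, so they closed just above the tube. I'll go lower, watching the force.

Emit:
servo_tool --commands "0 0 0 0 0 20 0.5; 0 0 0 0 0 13 0.5; 0 0 0 0 0 8 0.5; 0 0 0 0 0 4 0.5; 0 0 0 0 0 0 0.5"

```text
time_s: 4.68
eef_pos: [0.3825, -0.3255, -0.013]
eef_rot: [-0.0, 0.687, 0.727, 0.0]
wrist_force: [-0.5, 0.6, 0.3]
opening: 0.506
grasp_force: 0.0
```

Emit:
servo_tool --commands "0 0 0 0 0 0 0; 0 0 0 0 0 0 0; 0 0 0 0 0 0 0; 0 0 0 0 0 0 0"

```text
time_s: 5.18
eef_pos: [0.3828, -0.3259, -0.0121]
eef_rot: [0.0, 0.687, 0.727, -0.0]
wrist_force: [-0.4, 0.7, 4.9]
opening: 0.141
grasp_force: 58.6
```

Emit:
servo_tool --commands "0 0 0 0 0 0 0.5; 0 0 0 0 0 0 0.5; 0 0 0 0 0 4 0.5; 0 0 0 0 0 3 0.5; 0 0 0 0 0 0 0.5"

```text
time_s: 5.8
eef_pos: [0.3822, -0.3251, -0.0204]
eef_rot: [-0.001, 0.687, 0.727, 0.0]
wrist_force: [-0.2, -0.0, -0.8]
opening: 0.499
grasp_force: 0.0
```

Emit:
servo_tool --commands "0 0 0 0 0 0 0; 0 0 0 0 0 0 0; 0 0 0 0 0 0 0; 0 0 0 0 0 0 0"

```text
time_s: 6.3
eef_pos: [0.3826, -0.3256, -0.0197]
eef_rot: [0.0, 0.687, 0.727, -0.0]
wrist_force: [-1.0, 0.6, 2.9]
opening: 0.159
grasp_force: 58.6
```

Emit:
servo_tool --commands "0 0 0 0 0 0 0.4; 0 0 0 0 0 0 0.4; 0 0 0 0 0 3 0.4; 0 0 0 0 0 0 0.4"

```text
time_s: 6.8
eef_pos: [0.3823, -0.3252, -0.0233]
eef_rot: [-0.0, 0.687, 0.727, 0.0]
wrist_force: [0.1, -0.0, 0.7]
opening: 0.402
grasp_force: 0.0
```

Emit:
servo_tool --commands "0 0 0 0 0 0 0; 0 0 0 0 0 0 0; 0 0 0 0 0 0 0; 0 0 0 0 0 0 0"

```text
time_s: 7.3
eef_pos: [0.3826, -0.3256, -0.0228]
eef_rot: [0.0, 0.687, 0.727, -0.0]
wrist_force: [-0.1, 1.0, 2.2]
opening: 0.165
grasp_force: 58.5
```

Emit:
servo_tool --commands "0 0 0 0 0 -15 0; 0 0 0 0 0 -30 0; 0 0 0 0 0 -40 0; 0 0 0 0 0 -20 0; 0 0 0 0 0 0 0"

```text
time_s: 7.92
eef_pos: [0.3835, -0.3269, 0.0845]
eef_rot: [0.002, 0.687, 0.727, -0.0]
wrist_force: [0.4, -0.7, -1.0]
opening: 0.161
grasp_force: 58.6
```

```bash
python3 - <<'E'
from h import *
p=pose();print(np.round(p,4));o=get_obs();print(o["opening"],o["grasp_force"],o["wrist_force"],o["torque"])
im=camera("scene");a=px("scene",p[:3]);print(a)
A=cv2.resize(im[int(a[1])-40:int(a[1])+40,int(a[0])-50:int(a[0])+50],None,fx=7,fy=7,interpolation=cv2.INTER_CUBIC)
d=np.array([np.cos(p[3]),np.sin(p[3]),0])
for s in(-.06,-.03,.03,.06):
  for z,c in ((.019,(0,0,255)),(.029,(0,255,0))):
    b=px("scene",np.array(p[:3])+s*d+[0,0,z]);cv2.circle(A,(int((b[0]+.5-int(a[0])+50)*7),int((b[1]+.5-int(a[1])+40)*7)),2,c,-1)
cv2.imwrite("pics/m6.png",A)
E
```

```text
[ 0.3835 -0.3269  0.0845  1.6279]
0.1614792776065605 58.58453392982483 [ 0.3667613  -0.68167986 -0.9533179 ] [0.00153084 0.00989198 0.04952636]
(np.float64(167.420127872703), np.float64(189.3656438328946))
```

View pics/m6.png

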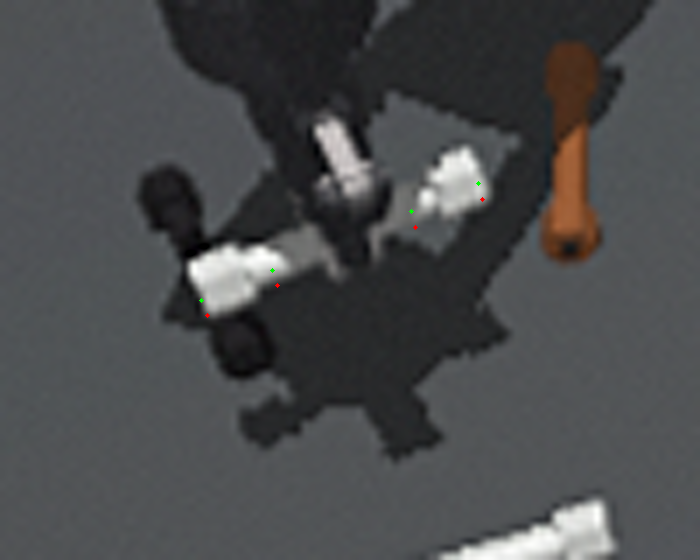

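Held and centred (axis about 34 mm above the reported TCP). Now carry it to the outermost narrow notch.

```bash
cat >> h.py <<'E'
CX,CY,CA=.5211,.0027,.0817
def seat(Y,X=0):
    c,s=np.cos(CA),np.sin(CA); return CX+c*X-s*Y,CY+s*X+c*Y
def carry(Y,via=None,X=0):
    x,y=seat(Y,X); plan(([(*via,0)] if via else [])+[(x,y,.085,4.7,0),('hold',1,0),(x,y,.035,4.7,0,30),(x,y,.010,4.7,0,13),(x,y,.004,4.7,0,6),('hold',1,0)])
E
python3 -c "
from h import *
carry(-.111)"
```

```text
0 0 0.15 21 16 -0 0; 0 0 0.16 23 13 -0 0; 0 0 0.15 25 9 -0 0; 0 0 0.16 26 5 -0 0; 0 0 0.15 26 1 -0 0
0 0 0.16 26 -3 -0 0; 0 0 0.15 25 -7 -1 0; 0 0 0.16 24 -11 -0 0; 0 0 0.15 22 -15 -1 0; 0 0 0.16 19 -18 -0 0
0 0 0 0 0 0 0; 0 0 -0 -0 0 25 0; 0 0 -0 -0 0 25 0; 0 0 -0 -0 0 12 0; 0 0 -0 -0 0 13 0
0 0 -0 -0 0 6 0; 0 0 0 0 0 0 0
end [ 0.5302 -0.1078  0.0039  0.0778]
```

Emit:
servo_tool --commands "0 0 0.15 21 16 0 0; 0 0 0.16 23 13 0 0; 0 0 0.15 25 9 0 0; 0 0 0.16 26 5 0 0; 0 0 0.15 26 1 0 0"

```text
time_s: 8.6
eef_pos: [0.4562, -0.215, 0.0805]
eef_rot: [-0.001, 0.91, 0.414, -0.001]
wrist_force: [-0.5, -0.3, -1.6]
opening: 0.16
grasp_force: 58.5
```

Emit:
servo_tool --commands "0 0 0.16 26 -3 0 0; 0 0 0.15 25 -7 -1 0; 0 0 0.16 24 -11 0 0; 0 0 0.15 22 -15 -1 0; 0 0 0.16 19 -18 0 0"

```text
time_s: 9.22
eef_pos: [0.5292, -0.1062, 0.0824]
eef_rot: [-0.001, 0.999, 0.036, -0.001]
wrist_force: [-0.2, -0.0, -1.6]
opening: 0.156
grasp_force: 58.5
```

Emit:
servo_tool --commands "0 0 0 0 0 0 0; 0 0 0 0 0 0 0"

```text
time_s: 9.48
eef_pos: [0.5289, -0.1074, 0.083]
eef_rot: [-0.0, 0.999, 0.04, -0.001]
wrist_force: [-0.6, -0.6, -1.2]
opening: 0.159
grasp_force: 58.6
```

```bash
python3 -c "
from h import *
p=pose();print(np.round(p,4));o=get_obs();print(o['opening'],o['grasp_force'])
im=camera('scene')
for o in cols(im,'scene',p[2]+.036):print(*o) if .02<o[3]<.15 and o[1][0]>.4 and -.2<o[1][1]<0 else 0
carry(-.111)"
```

```text
[ 0.5289 -0.1074  0.083   0.0804]
0.15855506692501656 58.59069228172302
0 0 -0 1 0 -2 0; 0 0 0 0 0 0 0; 0 0 -0 0 0 25 0; 0 0 -0 0 0 25 0; 0 0 -0 0 0 13 0
0 0 -0 0 0 12 0; 0 0 -0 0 0 3 0; 0 0 -0 0 0 3 0; 0 0 0 0 0 0 0
end [ 0.53   -0.1077  0.0042  0.0793]
```

Emit:
servo_tool --commands "0 0 0 1 0 0 0; 0 0 0 0 0 25 0; 0 0 0 0 0 25 0; 0 0 0 0 0 12 0; 0 0 0 0 0 10 0"

```text
time_s: 10.15
eef_pos: [0.531, -0.1078, 0.0118]
eef_rot: [0.0, 0.999, 0.039, 0.0]
wrist_force: [-0.3, 0.3, -0.7]
opening: 0.159
grasp_force: 58.6
```

Emit:
servo_tool --commands "0 0 0 0 0 4 0; 0 0 0 0 0 3 0; 0 0 0 0 0 0 0; 0 0 0 0 0 0 0"

```text
time_s: 10.65
eef_pos: [0.5312, -0.1074, 0.0055]
eef_rot: [0.0, 0.999, 0.039, 0.0]
wrist_force: [1.0, 0.3, -1.2]
opening: 0.159
grasp_force: 58.6
```

Emit:
servo_tool --commands "0 0 0 0 0 1 0; 0 0 0 0 0 1 0; 0 0 0 0 0 0 0"

```text
time_s: 11.02
eef_pos: [0.5314, -0.1068, 0.0036]
eef_rot: [-0.0, 0.999, 0.039, 0.0]
wrist_force: [-0.0, 5.0, 4.8]
opening: 0.16
grasp_force: 59.2
```

```bash
python3 -c "
from h import *
o=get_obs();print(np.round(pose(),4),o['wrist_force'],o['opening'])"
```

```text
[ 0.5314 -0.1068  0.0036  0.0778] [-0.03857419  4.96384998  4.77365173] 0.15970198513023035
```

Emit:
servo_tool --commands "0 0 0 0 0 0 0.35; 0 0 0 0 0 0 0.35; 0 0 0 0 0 -30 0.35; 0 0 0 0 0 -50 0.35; 0 0 0 0 0 -30 0.35"

```text
time_s: 11.65
eef_pos: [0.5317, -0.1081, 0.1153]
eef_rot: [0.001, 0.999, 0.039, 0.001]
wrist_force: [0.4, -0.3, -0.5]
opening: 0.35
grasp_force: 0.0
```

```bash
sed -i 's/CX,CY,CA=.*/CX,CY,CA=.5211,.0035,.0817/' h.py; cat >> h.py <<'E'
def fetch(x,y,yaw,claw=.5):
    plan([(x,y,.10,yaw,claw),(x,y,.03,yaw,claw,50),(x,y,-.010,yaw,claw,20),(x,y,-.023,yaw,claw,7),('hold',1,claw),('hold',3,0)])
E
python3 -c "
from h import *
print(np.round(pose(),4))
fetch(.484,-.356,82.6)"
```

```text
[ 0.5317 -0.1081  0.1153  0.0775]
0 0 -0.15 -7 27 2 0.5; 0 0 -0.15 -11 26 2 0.5; 0 0 -0.15 -15 24 2 0.5; 0 0 -0.15 -19 21 2 0.5; 0 0 -0.15 -21 18 1 0.5
0 0 -0.15 -24 15 2 0.5; 0 0 -0.15 -26 11 1 0.5; 0 0 -0.16 -27 7 2 0.5; 0 0 -0.15 -28 2 1 0.5; 0 0 -0 0 -0 35 0.5
0 0 -0 0 -0 35 0.5; 0 0 -0 0 -0 20 0.5; 0 0 -0 0 -0 20 0.5; 0 0 -0 0 -0 7 0.5; 0 0 -0 0 -0 6 0.5
0 0 0 0 0 0 0.5; 0 0 0 0 0 0 0; 0 0 0 0 0 0 0; 0 0 0 0 0 0 0
end [ 0.4842 -0.3565 -0.0227  1.4375]
```

Emit:
servo_tool --commands "0 0 -0.15 -7 27 2 0.5; 0 0 -0.15 -11 26 2 0.5; 0 0 -0.15 -15 24 2 0.5; 0 0 -0.15 -19 21 2 0.5; 0 0 -0.15 -21 18 1 0.5"

```text
time_s: 12.28
eef_pos: [0.5046, -0.2465, 0.1038]
eef_rot: [-0.0, 0.915, 0.404, -0.0]
wrist_force: [0.4, 0.5, -0.5]
opening: 0.498
grasp_force: 0.0
```

Emit:
servo_tool --commands "0 0 -0.15 -24 15 2 0.5; 0 0 -0.15 -26 11 1 0.5; 0 0 -0.16 -27 7 2 0.5; 0 0 -0.15 -28 2 1 0.5; 0 0 0 0 0 35 0.5"

```text
time_s: 12.9
eef_pos: [0.4846, -0.3604, 0.0655]
eef_rot: [0.004, 0.753, 0.658, -0.0]
wrist_force: [0.7, -0.0, -1.1]
opening: 0.497
grasp_force: 0.0
```

Emit:
servo_tool --commands "0 0 0 0 0 35 0.5; 0 0 0 0 0 20 0.5; 0 0 0 0 0 20 0.5; 0 0 0 0 0 7 0.5; 0 0 0 0 0 6 0.5"

```text
time_s: 13.52
eef_pos: [0.4839, -0.3562, -0.0246]
eef_rot: [0.001, 0.752, 0.659, -0.0]
wrist_force: [1.3, 0.3, -0.9]
opening: 0.501
grasp_force: 0.0
```

Emit:
servo_tool --commands "0 0 0 0 0 0 0.5; 0 0 0 0 0 0 0; 0 0 0 0 0 0 0; 0 0 0 0 0 0 0; 0 0 0 0 0 0 0"

```text
time_s: 14.15
eef_pos: [0.484, -0.3565, -0.0237]
eef_rot: [0.001, 0.752, 0.659, -0.0]
wrist_force: [-1.7, -0.3, 5.5]
opening: 0.161
grasp_force: 59.8
```

```bash
python3 -c "
from h import *
o=get_obs();print(np.round(pose(),4),o['wrist_force'],o['opening'])
p=pose();x,y=p[:2]
plan([(x,y,.085,82.5,0,45),('hold',1,0)]); 
p[2]=.0845
X,Y=seat(.023)
plan([(X,Y,.086,4.7,0)],p)"
```

```text
[ 0.484  -0.3565 -0.0237  1.4379] [-1.72100196 -0.3003201   5.53031905] 0.16084295479653946
0 0 -0 0 0 -36 0; 0 0 -0 0 0 -36 0; 0 0 -0 0 0 -37 0; 0 0 0 0 0 0 0
end [ 0.484  -0.3565  0.0853  1.4379]
0 0 0.17 48 -2 -0 0; 0 0 0.17 47 -10 -0 0; 0 0 0.17 45 -18 -0 0; 0 0 0.17 41 -25 -0 0; 0 0 0.17 36 -32 -0 0
0 0 0.17 30 -37 -0 0; 0 0 0.17 23 -42 -1 0; 0 0 0.17 16 -45 -0 0
end [0.5189 0.026  0.0855 0.0779]
```

Emit:
servo_tool --commands "0 0 0 0 0 -36 0; 0 0 0 0 0 -36 0; 0 0 0 0 0 -37 0; 0 0 0 0 0 0 0"

```text
time_s: 14.65
eef_pos: [0.4853, -0.3577, 0.0877]
eef_rot: [0.004, 0.752, 0.659, 0.0]
wrist_force: [0.4, -0.5, -1.7]
opening: 0.16
grasp_force: 58.8
```

Emit:
servo_tool --commands "0 0 0.17 48 -2 0 0; 0 0 0.17 47 -10 0 0; 0 0 0.17 45 -18 0 0; 0 0 0.17 41 -25 0 0; 0 0 0.17 36 -32 0 0"

```text
time_s: 15.28
eef_pos: [0.5044, -0.114, 0.0826]
eef_rot: [-0.001, 0.958, 0.287, -0.001]
wrist_force: [0.7, -0.2, -1.6]
opening: 0.161
grasp_force: 58.8
```

Emit:
servo_tool --commands "0 0 0.17 30 -37 0 0; 0 0 0.17 23 -42 -1 0; 0 0 0.17 16 -45 0 0; 0 0 0 0 0 0 0; 0 0 0 0 0 0 0"

```text
time_s: 15.9
eef_pos: [0.5176, 0.0267, 0.084]
eef_rot: [-0.0, 0.999, 0.04, -0.001]
wrist_force: [-0.1, -0.1, -1.7]
opening: 0.161
grasp_force: 58.9
```

```bash
python3 -c "
from h import *
o=get_obs();print(np.round(pose(),4),o['wrist_force'],o['opening'],seat(.023))
carry(.023)"
```

```text
[0.5176 0.0267 0.084  0.0802] [-0.06702541 -0.07700155 -1.71830558] 0.16077492044785202 (np.float64(0.5192229897667298), np.float64(0.026423281453234367))
0 0 -0 2 0 -1 0; 0 0 0 0 0 0 0; 0 0 -0 -0 0 25 0; 0 0 -0 -0 0 25 0; 0 0 -0 -0 0 12 0
0 0 -0 -0 0 13 0; 0 0 -0 -0 0 6 0; 0 0 0 0 0 0 0
end [0.5196 0.0268 0.004  0.0802]
```

Emit:
servo_tool --commands "0 0 0 1 0 0 0; 0 0 0 0 0 25 0; 0 0 0 0 0 25 0; 0 0 0 0 0 12 0; 0 0 0 0 0 10 0"

```text
time_s: 16.52
eef_pos: [0.5196, 0.026, 0.0127]
eef_rot: [0.0, 0.999, 0.038, 0.0]
wrist_force: [0.2, 0.4, -1.8]
opening: 0.161
grasp_force: 58.9
```

Emit:
servo_tool --commands "0 0 0 0 0 4 0; 0 0 0 0 0 3 0; 0 0 0 0 0 1 0; 0 0 0 0 0 0 0"

```text
time_s: 17.02
eef_pos: [0.5196, 0.0268, 0.0054]
eef_rot: [0.0, 0.999, 0.039, 0.0]
wrist_force: [-0.1, -0.4, -2.4]
opening: 0.156
grasp_force: 58.9
```

Emit:
servo_tool --commands "0 0 0 0 0 1 0; 0 0 0 0 0 1 0; 0 0 0 0 0 1 0; 0 0 0 0 0 0 0"

```text
time_s: 17.52
eef_pos: [0.5197, 0.027, 0.0024]
eef_rot: [-0.0, 0.999, 0.039, 0.0]
wrist_force: [0.8, 2.1, 3.6]
opening: 0.161
grasp_force: 59.4
```

Emit:
servo_tool --commands "0 0 0 0 0 0 0.33; 0 0 0 0 0 0 0.33; 0 0 0 0 0 -30 0.33; 0 0 0 0 0 -50 0.33; 0 0 0 0 0 -30 0.33"

```text
time_s: 18.15
eef_pos: [0.5204, 0.0264, 0.1144]
eef_rot: [0.0, 0.999, 0.039, 0.001]
wrist_force: [0.5, -0.2, 0.3]
opening: 0.327
grasp_force: 0.0
```

```bash
python3 -c "
from h import *
print(np.round(pose(),4))
im=camera('top')
for z,n in((.013,'top'),):
  for o in cols(im,n,z): print(*o) if .09<o[3]<.2 and o[1][0]>.3 else 0
fetch(.5882,-.338,83.5)"
```

```text
[0.5204 0.0264 0.1144 0.0777]
[117.8 121.3] [0.8111 0.3671] 140.5 0.098 0.072
[311.2 131.7] [ 0.7656 -0.2894] 142.3 0.123 0.087
[127.2 156.9] [0.687  0.3317] 88.7 0.158 0.044
[193.7 177.5] [0.6122 0.1111] 79.5 0.128 0.047
[330.2 181. ] [ 0.5901 -0.3391] 83.2 0.133 0.031
0 0 -0.15 4 41 2 0.5; 0 0 -0.15 -2 41 2 0.5; 0 0 -0.15 -8 40 2 0.5; 0 0 -0.15 -14 39 2 0.5; 0 0 -0.16 -20 36 2 0.5
0 0 -0.15 -25 32 2 0.5; 0 0 -0.16 -30 28 2 0.5; 0 0 -0.15 -34 24 2 0.5; 0 0 -0.16 -37 18 2 0.5; 0 0 0 0 -0 35 0.5
0 0 0 0 -0 35 0.5; 0 0 0 0 -0 20 0.5; 0 0 0 0 -0 20 0.5; 0 0 0 0 -0 7 0.5; 0 0 0 0 -0 6 0.5
0 0 0 0 0 0 0.5; 0 0 0 0 0 0 0; 0 0 0 0 0 0 0; 0 0 0 0 0 0 0
end [ 0.5882 -0.3381 -0.023   1.4579]
```

Emit:
servo_tool --commands "0 0 -0.15 4 41 2 0.5; 0 0 -0.15 -2 41 2 0.5; 0 0 -0.15 -8 40 2 0.5; 0 0 -0.15 -14 39 2 0.5; 0 0 -0.16 -20 36 2 0.5"

```text
time_s: 18.82
eef_pos: [0.5557, -0.1771, 0.1017]
eef_rot: [-0.0, 0.913, 0.409, -0.0]
wrist_force: [-0.5, 0.1, 0.5]
opening: 0.501
grasp_force: 0.0
```

Emit:
servo_tool --commands "0 0 -0.15 -25 32 2 0.5; 0 0 -0.16 -30 28 2 0.5; 0 0 -0.15 -34 24 2 0.5; 0 0 -0.16 -37 18 2 0.5; 0 0 0 0 0 35 0.5"

```text
time_s: 19.45
eef_pos: [0.587, -0.343, 0.0616]
eef_rot: [0.004, 0.746, 0.666, 0.0]
wrist_force: [0.2, -0.3, -1.3]
opening: 0.499
grasp_force: 0.0
```

Emit:
servo_tool --commands "0 0 0 0 0 35 0.5; 0 0 0 0 0 20 0.5; 0 0 0 0 0 20 0.5; 0 0 0 0 0 7 0.5; 0 0 0 0 0 6 0.5"

```text
time_s: 20.08
eef_pos: [0.5853, -0.3375, -0.0262]
eef_rot: [-0.0, 0.746, 0.666, -0.0]
wrist_force: [-15.9, 11.7, 42.2]
opening: 0.502
grasp_force: 21.3
```

Emit:
servo_tool --commands "0 0 0 0 0 0 0.5; 0 0 0 0 0 0 0; 0 0 0 0 0 0 0; 0 0 0 0 0 0 0; 0 0 0 0 0 0 0"

```text
time_s: 20.7
eef_pos: [0.5875, -0.34, -0.0237]
eef_rot: [0.003, 0.746, 0.666, 0.0]
wrist_force: [-4.0, 1.0, 17.1]
opening: 0.165
grasp_force: 63.4
```

Emit:
servo_tool --commands "0 0 0 0 0 -36 0; 0 0 0 0 0 -36 0; 0 0 0 0 0 -38 0; 0 0 0 0 0 0 0; 0 0 0 0 0 0 0"

```text
time_s: 21.32
eef_pos: [0.5848, -0.3372, 0.0808]
eef_rot: [-0.0, 0.746, 0.666, -0.0]
wrist_force: [-0.5, 0.5, -2.4]
opening: 0.159
grasp_force: 58.6
```

```bash
python3 -c "
from h import *
o=get_obs();print(np.round(pose(),4),o['wrist_force'],o['opening'],seat(-.067))
carry(-.067)"
```

```text
[ 0.5848 -0.3372  0.0808  1.4579] [-0.53012823  0.48001707 -2.36809813] 0.15949841814194846 (np.float64(0.5265678124186568), np.float64(-0.06327651553768272))
0 0 0.15 30 -10 -0 0; 0 0 0.15 28 -14 -1 0; 0 0 0.15 25 -18 -0 0; 0 0 0.15 22 -22 -1 0; 0 0 0.16 19 -25 -0 0
0 0 0.15 15 -27 -1 0; 0 0 0.16 10 -29 -0 0; 0 0 0.15 5 -31 -1 0; 0 0 0.16 1 -31 -0 0; 0 0 0 0 0 0 0
0 0 -0 0 0 25 0; 0 0 -0 0 0 25 0; 0 0 -0 0 0 12 0; 0 0 -0 0 0 13 0; 0 0 -0 0 0 6 0
0 0 0 0 0 0 0
end [ 0.5263 -0.0632  0.0038  0.0779]
```

```bash
cat >> h.py <<'E'
def held(L,dz=.034,n="scene",thr=150):
    """offset of held column centre from TCP along tool x, m (extent of bright pixels near the axis)"""
    p=pose(); im=cv2.cvtColor(camera(n),cv2.COLOR_BGR2GRAY); P=np.array(p[:3])+[0,0,dz]
    d=np.array([np.cos(p[3]),np.sin(p[3])]); e=np.array([-d[1],d[0]])
    u0,v0=map(int,px(n,P)); a=[]
    for v in range(v0-50,v0+50):
        for u in range(u0-60,u0+60):
            if 0<=v<384 and 0<=u<512 and im[v,u]>thr:
                q=w(n,u,v,P[2]+.004)[:2]-P[:2]
                if abs(q@e)<.018 and abs(q@d)<L/2+.03: a.append(q@d)
    a=np.array(a); print("held ext",np.round([a.min(),a.max()],4),"centre",round((a.min()+a.max())/2,4),np.histogram(a,12,(-L/2-.02,L/2+.02))[0])
E
python3 -c "
from h import *
held(.12)"
```

```text
held ext [-0.0575  0.0636] centre 0.003 [ 0 15 49 22  0 13 22  0 17 42 32  0]
```

Emit:
servo_tool --commands "0 0 0.15 30 -10 0 0; 0 0 0.15 28 -14 -1 0; 0 0 0.15 25 -18 0 0; 0 0 0.15 22 -22 -1 0; 0 0 0.16 19 -25 0 0"

```text
time_s: 22.0
eef_pos: [0.5509, -0.1831, 0.0812]
eef_rot: [-0.001, 0.941, 0.339, -0.001]
wrist_force: [0.1, 0.8, -0.9]
opening: 0.158
grasp_force: 58.8
```

Emit:
servo_tool --commands "0 0 0.15 15 -27 -1 0; 0 0 0.16 10 -29 0 0; 0 0 0.15 5 -31 -1 0; 0 0 0.16 1 -31 0 0; 0 0 0 0 0 0 0"

```text
time_s: 22.62
eef_pos: [0.5246, -0.0611, 0.0833]
eef_rot: [-0.001, 0.999, 0.04, -0.002]
wrist_force: [-0.6, -0.1, -1.3]
opening: 0.16
grasp_force: 58.8
```

```bash
python3 -c "
from h import *
o=get_obs();print(np.round(pose(),4),o['wrist_force'],o['opening'],seat(-.067))
held(.12);held(.12,n='top',thr=170)
carry(-.067,X=-.002)"
```

```text
[ 0.5246 -0.0611  0.0833  0.0798] [-0.56640917 -0.05440841 -1.34399307] 0.15992182386746184 (np.float64(0.5265678124186568), np.float64(-0.06327651553768272))
held ext [0.0149 0.0899] centre 0.0524 [ 0  0  0  0  0  0  0 20 36 32 19 14]
held ext [-0.0896  0.0898] centre 0.0001 [32 36 37 32 17  7  2 20 51 50 53 50]
0 0 -0 -1 0 -1 0; 0 0 0 0 0 0 0; 0 0 -0 -0 0 25 0; 0 0 -0 -0 0 25 0; 0 0 -0 -0 0 13 0
0 0 -0 -0 0 12 0; 0 0 -0 -0 0 6 0; 0 0 0 0 0 0 0
end [ 0.5249 -0.0633  0.0041  0.0804]
```

Emit:
servo_tool --commands "0 0 0 -1 0 0 0; 0 0 0 0 0 25 0; 0 0 0 0 0 25 0; 0 0 0 0 0 12 0; 0 0 0 0 0 10 0"

```text
time_s: 23.35
eef_pos: [0.5257, -0.0641, 0.0127]
eef_rot: [0.0, 0.999, 0.039, 0.0]
wrist_force: [-0.0, 0.3, -1.4]
opening: 0.16
grasp_force: 58.8
```

Emit:
servo_tool --commands "0 0 0 0 0 3 0; 0 0 0 0 0 2 0; 0 0 0 0 0 1 0; 0 0 0 0 0 1 0; 0 0 0 0 0 0 0"

```text
time_s: 23.98
eef_pos: [0.5256, -0.0635, 0.0062]
eef_rot: [0.0, 0.999, 0.039, 0.0]
wrist_force: [-0.0, 0.4, -1.4]
opening: 0.16
grasp_force: 58.8
```

Emit:
servo_tool --commands "0 0 0 0 0 1 0; 0 0 0 0 0 1 0; 0 0 0 0 0 1 0; 0 0 0 0 0 0 0"

```text
time_s: 24.48
eef_pos: [0.5256, -0.0632, 0.0032]
eef_rot: [-0.0, 0.999, 0.039, 0.0]
wrist_force: [-0.0, 1.6, 0.1]
opening: 0.165
grasp_force: 59.0
```

Emit:
servo_tool --commands "0 0 0 0 0 0 0.33; 0 0 0 0 0 0 0.33; 0 0 0 0 0 -30 0.33; 0 0 0 0 0 -50 0.33; 0 0 0 0 0 -30 0.33"

```text
time_s: 25.1
eef_pos: [0.5265, -0.064, 0.1155]
eef_rot: [0.001, 0.999, 0.039, 0.001]
wrist_force: [-0.2, 0.2, -0.0]
opening: 0.33
grasp_force: 0.0
```

```bash
sed -i 's/-.023,yaw,claw,7/-.020,yaw,claw,5/' h.py; python3 -c "
from h import *
print(np.round(pose(),4))
fetch(.4563,.3317,82.2)"
```

```text
[ 0.5265 -0.064   0.1155  0.0777]
0 0 -0.17 -5 -50 2 0.5; 0 0 -0.17 4 -50 2 0.5; 0 0 -0.17 12 -49 2 0.5; 0 0 -0.17 20 -46 2 0.5; 0 0 -0.17 28 -42 2 0.5
0 0 -0.17 34 -37 2 0.5; 0 0 -0.17 40 -30 2 0.5; 0 0 -0.17 44 -23 2 0.5; 0 0 0 0 -0 35 0.5; 0 0 0 0 -0 35 0.5
0 0 0 0 -0 20 0.5; 0 0 0 0 -0 20 0.5; 0 0 0 0 -0 5 0.5; 0 0 0 0 -0 5 0.5; 0 0 0 0 0 0 0.5
0 0 0 0 0 0 0; 0 0 0 0 0 0 0; 0 0 0 0 0 0 0
end [ 0.4564  0.3312 -0.0205  1.4377]
```

Emit:
servo_tool --commands "0 0 -0.17 -5 -50 2 0.5; 0 0 -0.17 4 -50 2 0.5; 0 0 -0.17 12 -49 2 0.5; 0 0 -0.17 20 -46 2 0.5; 0 0 -0.17 28 -42 2 0.5"

```text
time_s: 25.72
eef_pos: [0.4817, 0.1856, 0.1033]
eef_rot: [0.0, 0.893, 0.45, 0.0]
wrist_force: [1.1, -1.0, 0.2]
opening: 0.502
grasp_force: 0.0
```

Emit:
servo_tool --commands "0 0 -0.17 34 -37 2 0.5; 0 0 -0.17 40 -30 2 0.5; 0 0 -0.17 44 -23 2 0.5; 0 0 0 0 0 35 0.5; 0 0 0 0 0 35 0.5"

```text
time_s: 26.35
eef_pos: [0.4556, 0.3327, 0.0267]
eef_rot: [0.0, 0.752, 0.659, 0.001]
wrist_force: [-0.1, -0.4, -0.6]
opening: 0.5
grasp_force: 0.0
```

Emit:
servo_tool --commands "0 0 0 0 0 0 0.5; 0 0 0 0 0 20 0.5; 0 0 0 0 0 15 0.5; 0 0 0 0 0 9 0.5; 0 0 0 0 0 5 0.5"

```text
time_s: 26.98
eef_pos: [0.4556, 0.3317, -0.0219]
eef_rot: [0.0, 0.753, 0.658, 0.0]
wrist_force: [0.5, 0.3, -0.0]
opening: 0.502
grasp_force: 0.0
```

Emit:
servo_tool --commands "0 0 0 0 0 0 0.5; 0 0 0 0 0 0 0; 0 0 0 0 0 0 0; 0 0 0 0 0 0 0; 0 0 0 0 0 0 0"

```text
time_s: 27.6
eef_pos: [0.4559, 0.332, -0.0212]
eef_rot: [0.0, 0.753, 0.659, 0.001]
wrist_force: [-0.6, -0.9, 6.1]
opening: 0.159
grasp_force: 58.7
```

Emit:
servo_tool --commands "0 0 0 0 0 -30 0; 0 0 0 0 0 -38 0; 0 0 0 0 0 -38 0; 0 0 0 0 0 0 0; 0 0 0 0 0 0 0"

```text
time_s: 28.22
eef_pos: [0.4546, 0.3314, 0.0831]
eef_rot: [-0.0, 0.753, 0.659, -0.001]
wrist_force: [-0.4, -0.0, -1.3]
opening: 0.157
grasp_force: 58.7
```

```bash
python3 -c "
from h import *
o=get_obs();print(np.round(pose(),4),o['wrist_force'],o['opening'],seat(-.023))
held(.12,.032);held(.12,.032,thr=120)
carry(-.023)"
```

```text
[0.4546 0.3314 0.0831 1.4379] [-0.40325177 -0.04123251 -1.29056691] 0.15700537786825572 (np.float64(0.5229770102332703), np.float64(-0.019423281453234367))
held ext [-0.063   0.0596] centre -0.0017 [ 0 14 10  0  2  0  0  2  6 10  6  0]
held ext [-0.0652  0.077 ] centre 0.0059 [ 0 19 15  0  2  0  1  5  7 13  7  2]
0 0 0.17 -42 14 -0 0; 0 0 0.17 -39 21 -0 0; 0 0 0.17 -35 28 -0 0; 0 0 0.17 -30 33 -1 0; 0 0 0.17 -24 38 -0 0
0 0 0.17 -17 41 -1 0; 0 0 0.17 -10 44 -0 0; 0 0 0.17 -2 45 -1 0; 0 0 0 0 0 0 0; 0 0 -0 -0 -0 25 0
0 0 -0 -0 -0 25 0; 0 0 -0 -0 -0 13 0; 0 0 -0 -0 -0 12 0; 0 0 -0 -0 -0 3 0; 0 0 -0 -0 -0 3 0
0 0 0 0 0 0 0
end [ 0.5233 -0.0196  0.0043  0.0777]
```

Emit:
servo_tool --commands "0 0 0.17 -42 14 0 0; 0 0 0.17 -39 21 0 0; 0 0 0.17 -35 28 0 0; 0 0 0.17 -30 33 -1 0; 0 0 0.17 -24 38 0 0"

```text
time_s: 28.95
eef_pos: [0.4973, 0.1115, 0.0837]
eef_rot: [-0.0, 0.958, 0.287, -0.001]
wrist_force: [1.0, 1.1, -1.2]
opening: 0.159
grasp_force: 58.7
```

Emit:
servo_tool --commands "0 0 0.17 -17 41 -1 0; 0 0 0.17 -10 44 0 0; 0 0 0.17 -2 45 0 0; 0 0 0 0 0 0 0; 0 0 0 0 0 0 0"

```text
time_s: 29.58
eef_pos: [0.5235, -0.0184, 0.0848]
eef_rot: [-0.001, 0.999, 0.039, -0.001]
wrist_force: [0.8, 0.3, -2.1]
opening: 0.164
grasp_force: 58.8
```

```bash
python3 -c "
from h import *
o=get_obs();print(np.round(pose(),4),o['wrist_force'],o['opening'],seat(-.023))"
```

```text
[ 0.5235 -0.0184  0.0848  0.0785] [ 0.81763563  0.3348428  -2.05725488] 0.16404479153006143 (np.float64(0.5229770102332703), np.float64(-0.019423281453234367))
```

Emit:
servo_tool --commands "0 0 0 0 0 25 0; 0 0 0 0 0 25 0; 0 0 0 0 0 12 0; 0 0 0 0 0 8 0; 0 0 0 0 0 0 0"

```text
time_s: 30.2
eef_pos: [0.5245, -0.0185, 0.0159]
eef_rot: [-0.0, 0.999, 0.039, -0.0]
wrist_force: [-1.0, -1.1, -0.6]
opening: 0.159
grasp_force: 58.8
```

Emit:
servo_tool --commands "0 0 0 0 0 4 0; 0 0 0 0 0 2 0; 0 0 0 0 0 1 0; 0 0 0 0 0 1 0; 0 0 0 0 0 0 0"

```text
time_s: 30.82
eef_pos: [0.5246, -0.019, 0.0081]
eef_rot: [-0.0, 0.999, 0.039, -0.0]
wrist_force: [-0.8, -0.4, -1.5]
opening: 0.161
grasp_force: 58.8
```

Emit:
servo_tool --commands "0 0 0 0 0 1 0; 0 0 0 0 0 1 0; 0 0 0 0 0 1 0; 0 0 0 0 0 1 0; 0 0 0 0 0 0 0"

```text
time_s: 31.45
eef_pos: [0.525, -0.0188, 0.0047]
eef_rot: [-0.0, 0.999, 0.039, 0.0]
wrist_force: [-1.8, 2.7, 5.3]
opening: 0.162
grasp_force: 59.6
```

Emit:
servo_tool --commands "0 0 0 0 0 0 0.33; 0 0 0 0 0 0 0.33; 0 0 0 0 0 -30 0.33; 0 0 0 0 0 -50 0.33; 0 0 0 0 0 -30 0.33"

```text
time_s: 32.08
eef_pos: [0.5255, -0.0193, 0.1163]
eef_rot: [0.0, 0.999, 0.039, 0.001]
wrist_force: [0.0, -0.3, 0.6]
opening: 0.324
grasp_force: 0.0
```

```bash
python3 -c "
from h import *
print(np.round(pose(),4))
fetch(.3845,.3546,90.3)"
```

```text
[ 0.5255 -0.0193  0.1163  0.0777]
0 0 -0.17 -12 -43 2 0.5; 0 0 -0.17 -5 -44 2 0.5; 0 0 -0.17 2 -44 2 0.5; 0 0 -0.16 10 -43 2 0.5; 0 0 -0.17 17 -41 2 0.5
0 0 -0.16 23 -38 2 0.5; 0 0 -0.17 29 -34 1 0.5; 0 0 -0.16 35 -28 2 0.5; 0 0 -0.17 38 -22 1 0.5; 0 0 0 0 0 35 0.5
0 0 0 0 0 35 0.5; 0 0 0 0 0 20 0.5; 0 0 0 0 0 20 0.5; 0 0 0 0 0 3 0.5; 0 0 0 0 0 4 0.5
0 0 0 0 0 3 0.5; 0 0 0 0 0 0 0.5; 0 0 0 0 0 0 0; 0 0 0 0 0 0 0; 0 0 0 0 0 0 0
end [ 0.3842  0.3541 -0.0197  1.5777]
```

Seated with contact at the expected height. Now the last long column.

Emit:
servo_tool --commands "0 0 -0.17 -12 -43 2 0.5; 0 0 -0.17 -5 -44 2 0.5; 0 0 -0.17 2 -44 2 0.5; 0 0 -0.16 10 -43 2 0.5; 0 0 -0.17 17 -41 2 0.5"

```text
time_s: 32.7
eef_pos: [0.4461, 0.1895, 0.104]
eef_rot: [0.0, 0.895, 0.445, 0.0]
wrist_force: [0.6, -0.4, 0.5]
opening: 0.495
grasp_force: 0.0
```

Emit:
servo_tool --commands "0 0 -0.16 23 -38 2 0.5; 0 0 -0.17 29 -34 1 0.5; 0 0 -0.16 35 -28 2 0.5; 0 0 -0.17 38 -22 1 0.5; 0 0 0 0 0 35 0.5"

```text
time_s: 33.33
eef_pos: [0.3845, 0.3583, 0.0652]
eef_rot: [0.001, 0.703, 0.712, 0.003]
wrist_force: [1.2, -0.0, 0.3]
opening: 0.503
grasp_force: 0.0
```

Emit:
servo_tool --commands "0 0 0 0 0 30 0.5; 0 0 0 0 0 20 0.5; 0 0 0 0 0 20 0.5; 0 0 0 0 0 8 0.5; 0 0 0 0 0 6 0.5"

```text
time_s: 33.95
eef_pos: [0.3834, 0.3545, -0.0211]
eef_rot: [0.0, 0.705, 0.71, 0.0]
wrist_force: [0.2, 0.1, 0.1]
opening: 0.504
grasp_force: 0.0
```

Emit:
servo_tool --commands "0 0 0 0 0 2 0.5; 0 0 0 0 0 0 0; 0 0 0 0 0 0 0; 0 0 0 0 0 0 0; 0 0 0 0 0 0 0"

```text
time_s: 34.58
eef_pos: [0.3837, 0.3548, -0.0222]
eef_rot: [0.0, 0.705, 0.71, 0.0]
wrist_force: [-1.8, -1.0, 6.5]
opening: 0.163
grasp_force: 58.7
```

Emit:
servo_tool --commands "0 0 0 0 0 -30 0; 0 0 0 0 0 -38 0; 0 0 0 0 0 -38 0; 0 0 0 0 0 0 0; 0 0 0 0 0 0 0"

```text
time_s: 35.2
eef_pos: [0.3825, 0.354, 0.0821]
eef_rot: [-0.0, 0.705, 0.71, -0.001]
wrist_force: [-0.3, 0.4, -2.3]
opening: 0.156
grasp_force: 59.0
```

```bash
python3 -c "
from h import *
o=get_obs();print(np.round(pose(),4),o['wrist_force'],o['opening'],seat(.067))
held(.17,.032)
carry(.067)"
```

```text
[0.3825 0.354  0.0821 1.5778] [-0.3453145   0.4463839  -2.26202362] 0.15628570547003176 (np.float64(0.5156321875813432), np.float64(0.07027651553768273))
held ext [-0.0856  0.0892] centre 0.0018 [ 0 25 23 11  0  0  0  3  3  7 13  1]
0 0 0.17 -32 15 -0 0; 0 0 0.17 -29 20 -0 0; 0 0 0.17 -25 24 -1 0; 0 0 0.16 -20 28 -0 0; 0 0 0.17 -16 31 -1 0
0 0 0.16 -10 33 -0 0; 0 0 0.17 -5 34 -1 0; 0 0 0.16 1 35 -0 0; 0 0 0.17 7 34 -1 0; 0 0 0 0 0 0 0
0 0 -0 0 0 25 0; 0 0 -0 0 0 25 0; 0 0 -0 0 0 13 0; 0 0 -0 0 0 12 0; 0 0 -0 0 0 3 0
0 0 -0 0 0 3 0; 0 0 0 0 0 0 0
end [0.5154 0.0705 0.0045 0.0778]
```

Emit:
servo_tool --commands "0 0 0.17 -32 15 0 0; 0 0 0.17 -29 20 0 0; 0 0 0.17 -25 24 -1 0; 0 0 0.16 -20 28 0 0; 0 0 0.17 -16 31 -1 0"

```text
time_s: 35.88
eef_pos: [0.4564, 0.1952, 0.0831]
eef_rot: [-0.0, 0.934, 0.358, -0.002]
wrist_force: [1.0, 0.4, -2.0]
opening: 0.16
grasp_force: 59.0
```

Emit:
servo_tool --commands "0 0 0.16 -10 33 0 0; 0 0 0.17 -5 34 0 0; 0 0 0.16 1 35 0 0; 0 0 0.17 7 34 0 0; 0 0 0 0 0 0 0"

```text
time_s: 36.5
eef_pos: [0.5165, 0.0692, 0.0834]
eef_rot: [0.0, 0.999, 0.037, -0.001]
wrist_force: [0.1, 0.2, -2.3]
opening: 0.156
grasp_force: 59.0
```

Emit:
servo_tool --commands "0 0 0 0 0 0 0; 0 0 0 0 0 25 0; 0 0 0 0 0 25 0; 0 0 0 0 0 12 0; 0 0 0 0 0 0 0"

```text
time_s: 37.12
eef_pos: [0.5154, 0.0719, 0.0221]
eef_rot: [-0.0, 0.999, 0.04, -0.001]
wrist_force: [-0.7, -0.6, -0.9]
opening: 0.159
grasp_force: 59.0
```

```bash
python3 -c "
from h import *
o=get_obs();print(np.round(pose(),4),o['wrist_force'],o['opening'],seat(.067))"
```

```text
[0.5154 0.0719 0.0221 0.0792] [-0.73908573 -0.59902862 -0.90008176] 0.15907682624999994 (np.float64(0.5156321875813432), np.float64(0.07027651553768273))
```

Emit:
servo_tool --commands "0 0 0 0 1 6 0; 0 0 0 0 0 5 0; 0 0 0 0 0 2 0; 0 0 0 0 0 1 0; 0 0 0 0 0 0 0"

```text
time_s: 37.75
eef_pos: [0.5168, 0.0702, 0.0092]
eef_rot: [0.0, 0.999, 0.039, 0.0]
wrist_force: [-0.0, 0.8, -2.0]
opening: 0.16
grasp_force: 59.0
```

Emit:
servo_tool --commands "0 0 0 0 0 1 0; 0 0 0 0 0 1 0; 0 0 0 0 0 1 0; 0 0 0 0 0 0 0"

```text
time_s: 38.25
eef_pos: [0.5167, 0.0702, 0.006]
eef_rot: [-0.0, 0.999, 0.039, -0.0]
wrist_force: [0.3, 0.1, -1.9]
opening: 0.162
grasp_force: 59.0
```

Emit:
servo_tool --commands "0 0 0 0 0 1 0; 0 0 0 0 0 1 0; 0 0 0 0 0 1 0; 0 0 0 0 0 0 0"

```text
time_s: 38.75
eef_pos: [0.5172, 0.0708, 0.0037]
eef_rot: [-0.0, 0.999, 0.039, 0.0]
wrist_force: [-1.8, 4.5, 4.7]
opening: 0.158
grasp_force: 59.8
```

Emit:
servo_tool --commands "0 0 0 0 0 0 0.33; 0 0 0 0 0 0 0.33; 0 0 0 0 0 -30 0.33; 0 0 0 0 0 -50 0.33; 0 0 0 0 0 -40 0.33"

```text
time_s: 39.38
eef_pos: [0.5169, 0.0699, 0.1247]
eef_rot: [0.0, 0.999, 0.039, 0.0]
wrist_force: [-0.2, -0.4, -0.5]
opening: 0.33
grasp_force: 0.0
```

Emit:
servo_tool --commands "0 0 0 -50 0 -20 0.5; 0 0 0 -60 0 -20 0.5; 0 0 0 -50 0 0 0.5; 0 0 0 0 0 0 0.5"

```text
time_s: 39.88
eef_pos: [0.3551, 0.0579, 0.1624]
eef_rot: [0.0, 0.999, 0.039, 0.0]
wrist_force: [0.6, -0.8, 0.1]
opening: 0.501
grasp_force: 0.0
```

```bash
python3 - <<'E'
from h import *
print(np.round(pose(),4))
a=camera("scene");b=camera("top")
A=cv2.resize(a[145:275,215:385],None,fx=4.6,fy=4.6,interpolation=cv2.INTER_CUBIC)
cv2.imwrite("pics/f1.png",A);cv2.imwrite("top1.png",b)
E
```

```text
[0.3551 0.0579 0.1624 0.0774]
```

View pics/f1.png

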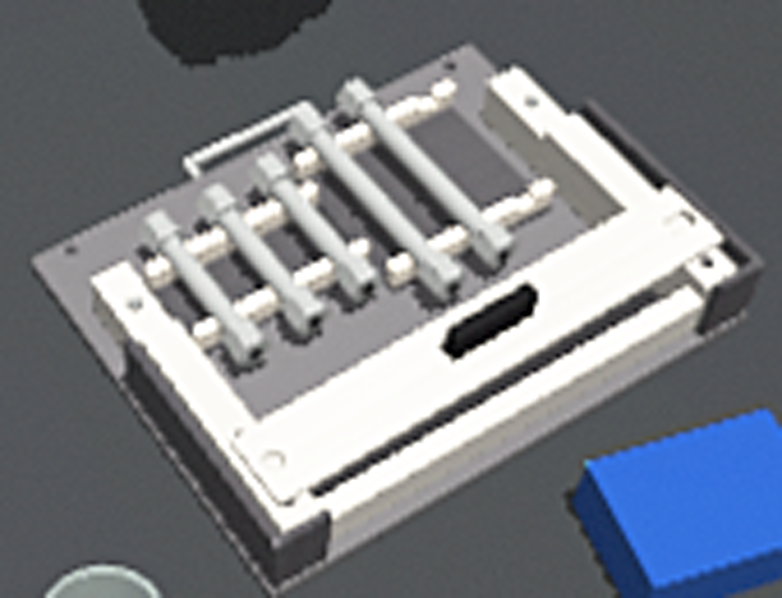

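All five columns lie in the notches with both ribs between their nuts. The plate has moved: its right hole is now at (272,460), its left slot at (683,222) and its grip around (492,315). I'll refit it.

```bash
python3 - <<'E'
from h import *
S=lambda u,v:((u+.5)/4.6-.5+215,(v+.5)/4.6-.5+145)
b=cv2.imread("top1.png");g=cv2.cvtColor(b,cv2.COLOR_BGR2GRAY)
m=(g[140:185,180:260]<90).astype(np.uint8);k,l,s,c=cv2.connectedComponentsWithStats(m)
for i in range(1,k):
    if s[i,4]>15: print(s[i],c[i]+[180,140]); 
print(np.array(w("top",220.8,159.2,.085)))
pl=[("scene",*S(683,222),(0,.159,.062)),("scene",*S(272,460),(0,-.159,.062))]
y,r=fit(pl);print(y,np.degrees(y[2]),r)
x=[CX,CY,CA];cc,ss=np.cos(x[2]),np.sin(x[2]);d=y[:2]-x[:2];print("plate in carrier",cc*d[0]+ss*d[1],-ss*d[0]+cc*d[1],y[2]-x[2])
print(w("scene",*S(492,318),.08))
# pins check with this picture
print(fit([("scene",*S(531,101),(0,.159,.054)),("scene",*S(135,304),(0,-.159,.054))])[0])
E
```

```text
[31 18 17  3 27] [219. 159.]
[0.65511101 0.01195841 0.085     ]
[0.66104596 0.02078853 0.09675091] 5.5434190635350395 [[-0.1, 0.1], [0.1, -0.0]]
plate in carrier 0.14089005971579346 0.005809994822118228 0.01505091447650718
[0.66125205 0.02072043 0.08      ]
[0.52130848 0.00193858 0.08746365]
```

```bash
python3 - <<'E'
from h import *
plan([(.659,.019,.15,95.4,.5),(.660,.0195,.15,95.5,.5),('hold',1,.5),(.660,.0195,.07,95.5,.5,35),(.660,.0195,.045,95.5,.5,13)])
E
```

```text
0 0 -0.16 30 6 1 0.5; 0 0 -0.16 28 11 1 0.5; 0 0 -0.16 26 15 1 0.5; 0 0 -0.16 23 19 1 0.5; 0 0 -0.16 20 23 2 0.5
0 0 -0.16 16 26 1 0.5; 0 0 -0.16 12 28 2 0.5; 0 0 -0.16 8 29 1 0.5; 0 0 -0.15 3 30 2 0.5; 0 0 -0.16 -2 31 1 0.5
0 0 0 0 1 0 0.5; 0 0 0 0 0 0 0.5; 0 0 0 0 -0 27 0.5; 0 0 0 0 -0 27 0.5; 0 0 0 0 -0 26 0.5
0 0 0 0 -0 13 0.5; 0 0 0 0 -0 12 0.5
end [0.6602 0.0192 0.0454 1.6672]
```

Emit:
servo_tool --commands "0 0 -0.16 30 6 1 0.5; 0 0 -0.16 28 11 1 0.5; 0 0 -0.16 26 15 1 0.5; 0 0 -0.16 23 19 1 0.5; 0 0 -0.16 20 23 2 0.5"

```text
time_s: 40.6
eef_pos: [0.5099, 0.0379, 0.156]
eef_rot: [-0.0, 0.904, 0.427, -0.0]
wrist_force: [0.4, 1.4, 0.6]
opening: 0.501
grasp_force: 0.0
```

Emit:
servo_tool --commands "0 0 -0.16 16 26 1 0.5; 0 0 -0.16 12 28 2 0.5; 0 0 -0.16 8 29 1 0.5; 0 0 -0.15 3 30 2 0.5; 0 0 -0.16 -2 31 1 0.5"

```text
time_s: 41.22
eef_pos: [0.6607, 0.0194, 0.1481]
eef_rot: [-0.0, 0.67, 0.742, -0.0]
wrist_force: [-0.6, -0.4, 0.3]
opening: 0.504
grasp_force: 0.0
```

Emit:
servo_tool --commands "0 0 0 0 1 0 0.5; 0 0 0 0 0 0 0.5; 0 0 0 0 0 27 0.5; 0 0 0 0 0 27 0.5; 0 0 0 0 0 20 0.5"

```text
time_s: 41.85
eef_pos: [0.6587, 0.02, 0.0745]
eef_rot: [-0.001, 0.672, 0.74, -0.0]
wrist_force: [0.5, 0.3, -0.5]
opening: 0.505
grasp_force: 0.0
```

Emit:
servo_tool --commands "0 0 0 0 0 12 0.5; 0 0 0 0 0 10 0.5; 0 0 0 0 0 6 0.5; 0 0 0 0 0 0 0.5"

```text
time_s: 42.35
eef_pos: [0.6597, 0.0196, 0.0478]
eef_rot: [-0.0, 0.672, 0.741, -0.0]
wrist_force: [0.4, -0.3, -0.2]
opening: 0.499
grasp_force: 0.0
```

Emit:
servo_tool --commands "0 0 0 0 0 0 0; 0 0 0 0 0 0 0; 0 0 0 0 0 0 0; 0 0 0 0 0 0 0"

```text
time_s: 42.85
eef_pos: [0.6603, 0.0195, 0.0488]
eef_rot: [0.001, 0.672, 0.741, 0.0]
wrist_force: [-0.5, -0.2, 5.3]
opening: 0.119
grasp_force: 62.4
```

```bash
python3 - <<'E'
from h import *
o=get_obs();print(np.round(pose(),4),o['wrist_force'],o['torque'],o['opening'])
E
```

```text
[0.6603 0.0195 0.0488 1.6678] [-0.52551523 -0.24124796  5.3212231 ] [-0.03347563  0.23292072 -0.0112209 ] 0.11926152902159795
```

```bash
python3 - <<'E'
from h import *
p=pose()
plan([(.6225,.0105,p[2],94.8,0,10),(.5331,.0036,p[2],94.8,0,16),('hold',2,0)])
E
```

```text
0 0 0 -1 -10 -0 0; 0 0 0 -1 -10 -0 0; 0 0 0.01 -2 -9 -0 0; 0 0 0 -1 -10 -0 0; 0 0 0 0 -15 -0 0
0 0 0 0 -15 -0 0; 0 0 0 0 -15 -0 0; 0 0 0 0 -15 -0 0; 0 0 0 0 -15 -0 0; 0 0 0 0 -14 -0 0
0 0 0 0 0 0 0; 0 0 0 0 0 0 0
end [0.5333 0.0031 0.0488 1.6578]
```

Emit:
servo_tool --commands "0 0 0 -1 -10 0 0; 0 0 0 -1 -10 0 0; 0 0 0.01 -2 -9 0 0; 0 0 0 -1 -10 0 0; 0 0 0 0 0 0 0"

```text
time_s: 43.48
eef_pos: [0.6207, 0.0106, 0.0488]
eef_rot: [0.0, 0.676, 0.737, -0.0]
wrist_force: [-0.5, -1.2, 8.3]
opening: 0.12
grasp_force: 63.0
```

Emit:
servo_tool --commands "0 0 0 0 -15 0 0; 0 0 0 0 -15 0 0; 0 0 0 0 -15 0 0; 0 0 0 0 0 0 0"

```text
time_s: 43.98
eef_pos: [0.5753, 0.0067, 0.0487]
eef_rot: [0.0, 0.676, 0.737, -0.0]
wrist_force: [-2.6, -0.3, 11.0]
opening: 0.123
grasp_force: 63.3
```

```bash
python3 - <<'E'
from h import *
o=get_obs();print(np.round(pose(),4),o['wrist_force'],o['torque'],o['opening'])
E
```

```text
[0.5753 0.0067 0.0487 1.6578] [-2.62748368 -0.33403686 10.97582345] [-0.08979021  0.32854423  0.05072528] 0.12316194039933247
```

Emit:
servo_tool --commands "0 0 0 0 -14 0 0; 0 0 0 0 -14 0 0; 0 0 0 0 -12 0 0; 0 0 0 0 0 0 0"

```text
time_s: 44.48
eef_pos: [0.5358, 0.0033, 0.0486]
eef_rot: [0.0, 0.676, 0.737, -0.0]
wrist_force: [-0.9, -0.7, 10.1]
opening: 0.117
grasp_force: 63.2
```

```bash
python3 - <<'E'
from h import *
o=get_obs();p=pose();print(np.round(p,4),o['wrist_force'],o['torque'],o['opening'])
a=camera("scene")
A=cv2.resize(a[145:255,228:388],None,fx=5,fy=5,interpolation=cv2.INTER_CUBIC)
A=(255*(A/255.)**1.5).astype(np.uint8)
cv2.imwrite("pics/f2.png",A)
E
```

```text
[0.5358 0.0033 0.0486 1.6577] [-0.90548059 -0.66463984 10.05701088] [-0.04317963  0.08692248  0.05515412] 0.11744026789550494
```

View pics/f2.png

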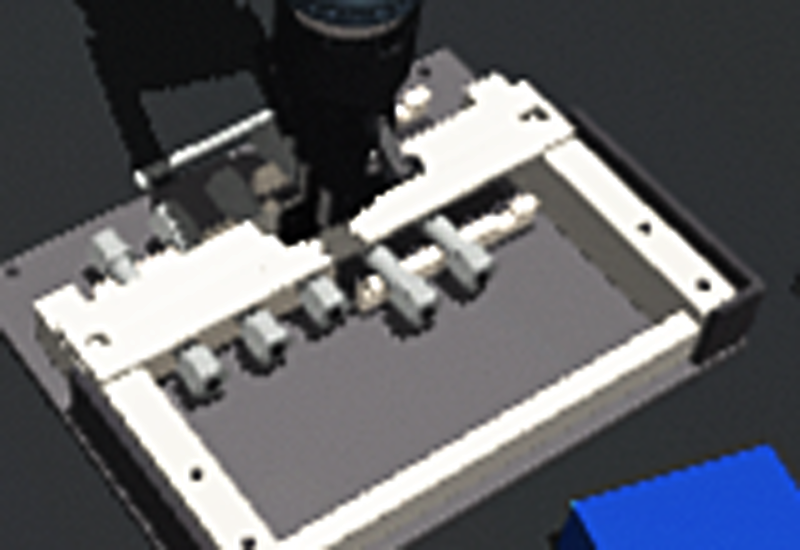

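The plate sits level with its holes at (98,341) and (533,116). I'll compute how far it still has to go.

```bash
python3 - <<'E'
from h import *
S=lambda u,v:((u+.5)/5-.5+228,(v+.5)/5-.5+145)
y,r=fit([("scene",*S(533,116),(0,.159,.062)),("scene",*S(98,341),(0,-.159,.062))]);print(y,np.degrees(y[2]),r)
for X in([.5213,.0019,.0875],[.5211,.0027,.0817]):
  c,s=np.cos(X[2]),np.sin(X[2]);d=y[:2]-X[:2];print((c*d[0]+s*d[1])*1e3,(-s*d[0]+c*d[1])*1e3,y[2]-X[2])
E
```

```text
[0.53740676 0.00465495 0.08758442] 5.018217701094843 [[0.1, -0.1], [-0.1, 0.1]]
16.285887393428297 1.3368705683223163 8.442146596567002e-05
16.4119052294876 0.6176523425862803 0.00588442146596567
```

Emit:
servo_tool --commands "0 0 0 -1 -6 0 0; 0 0 0 0 -5 0 0; 0 0 0 0 -4 0 0; 0 0 0 0 0 0 0"

```text
time_s: 45.02
eef_pos: [0.5187, 0.0018, 0.0462]
eef_rot: [-0.002, 0.676, 0.737, -0.002]
wrist_force: [-0.5, 0.2, -4.0]
opening: 0.122
grasp_force: 61.3
```

Emit:
servo_tool --commands "0 0 0 0 -1 1 0; 0 0 0 0 0 1 0; 0 0 0 0 0 1 0; 0 0 0 0 0 0 0"

```text
time_s: 45.52
eef_pos: [0.5203, 0.0014, 0.0444]
eef_rot: [-0.001, 0.676, 0.737, -0.0]
wrist_force: [-1.3, 0.6, -3.6]
opening: 0.121
grasp_force: 61.4
```

Emit:
servo_tool --commands "0 0 0 0 0 1 0; 0 0 0 0 0 1 0; 0 0 0 0 0 1 0; 0 0 0 0 0 1 0; 0 0 0 0 0 0 0"

```text
time_s: 46.15
eef_pos: [0.5199, 0.0013, 0.0407]
eef_rot: [-0.001, 0.676, 0.737, -0.001]
wrist_force: [-5.2, 0.1, 1.6]
opening: 0.12
grasp_force: 61.9
```

Emit:
servo_tool --commands "0 0 0 0 0 1 0; 0 0 0 0 0 1 0; 0 0 0 0 0 0 0"

```text
time_s: 46.52
eef_pos: [0.5199, 0.0013, 0.0407]
eef_rot: [-0.001, 0.676, 0.737, -0.001]
wrist_force: [-14.4, 1.2, 19.5]
opening: 0.122
grasp_force: 64.5
```

Emit:
servo_tool --commands "0 0 0 0 0 0 0.4; 0 0 0 0 0 0 0.4; 0 0 0 0 0 0 0.4; 0 0 0 0 0 -20 0.4; 0 0 0 0 0 -40 0.4"

```text
time_s: 47.15
eef_pos: [0.5194, 0.0014, 0.0978]
eef_rot: [-0.002, 0.676, 0.737, -0.001]
wrist_force: [0.9, -0.2, 0.6]
opening: 0.403
grasp_force: 0.0
```

Emit:
servo_tool --commands "0 0 0 0 0 -50 0.4; 0 0 0 0 -60 -30 0.4; 0 0 0 0 -60 0 0.4; 0 0 0 0 -50 0 0.4; 0 0 0 0 0 0 0.4"

```text
time_s: 47.78
eef_pos: [0.3534, -0.013, 0.1766]
eef_rot: [0.001, 0.676, 0.737, 0.0]
wrist_force: [0.4, -0.0, 0.3]
opening: 0.401
grasp_force: 0.0
```

```bash
python3 - <<'E'
from h import *
p=pose();print(np.round(p,4))
a=camera("scene")
A=cv2.resize(a[125:275,210:390],None,fx=4,fy=4,interpolation=cv2.INTER_CUBIC)
A=(255*(A/255.)**1.4).astype(np.uint8)
cv2.imwrite("pics/f3.png",A)
E
```

```text
[ 0.3534 -0.013   0.1766  1.6567]
```

View pics/f3.png

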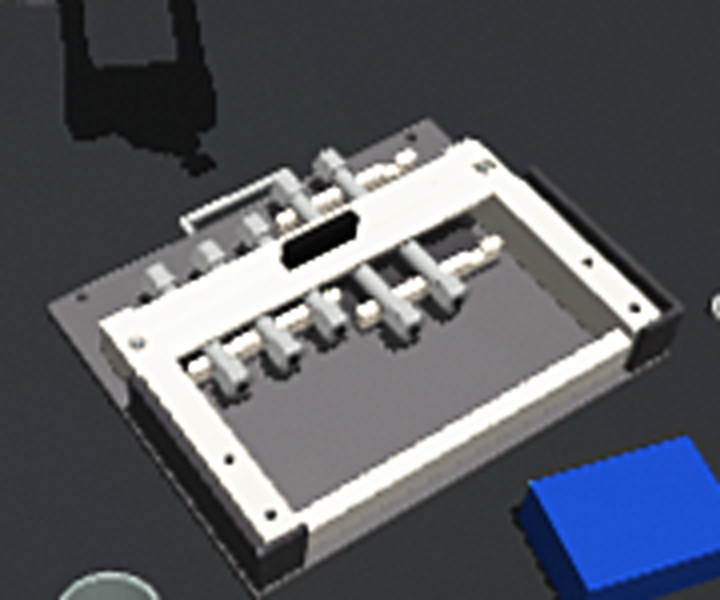

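The plate lies flat on the low seats, with the pins in its hole (137,342) and slot (485,166). It dropped 7.9 mm onto a hard stop, and all five columns are still in their notches.

```bash
python3 -c "
from bench import *
print(hand_in())"
```

```text
the job is handed in; nothing more can be done
None
```

I laid all five columns on the bench (two long, three short) in their matching cradles, slid the plate along its rails until it dropped home on both pins, and handed the job in; the verdict was not shown. The one risk to the result is a 42 N wrist force on one short-column descent, probably a fingertip catching the column or bench rather than the gripper's body, which has the 40 N limit.

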